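# Lock used coin cells away in the child-resistant jar

## Task

Put the used coin cells that lie on the bench away in the square child-resistant jar: fetch the jar from the steel tray, stand it in the jig, slide the moving jaw up so that the jar is held snug between the jaws and lock the jaw with the T-knob. Push and turn the cap to open the jar, drop every coin cell in, and put the cap back on until it is locked again. Then slacken the T-knob and stand the closed jar upright in the tray again, without disturbing the other things on the bench.

Things in the scene. Friction and masses are not known exactly. Their poses are not given: they have to be found in the camera images.
- jig: bottle jig screwed to the bench: plywood base 300 (x) x 130 (y) x 18 mm with a T-track along x. Origin: centre of its underside. +x runs from the T-knob to the fixed wooden jaw: its face at x = +116 mm, 100 mm wide, 24 mm thick, top 56 mm above the bench. The jar's place is on the base between the jaws; over the base it can come and go sideways (y)
- stop (a joint): slide of the moving jaw along the jig's x axis, m, growing towards the fixed jaw: gap between the jaws = 0.110 - value, so the 68 mm jar is snug on both sides at 0.042 (starts at 0.004 to 0.022; range 0 to 0.050). With the knob slack it slides with 1.5 to 3 N and pushes the standing jar along in front of it, squaring it up
- stop_face (a point): middle of the moving jaw's front face, towards the jar, 38 mm above the bench; the jaw is 100 mm wide, 24 mm thick, top 57 mm above the bench. Behind it a foot 50 mm wide and 86 mm long, top 36 mm above the bench, carries the T-knob, its axis 74 mm behind this face
- knob (a joint): turn of the T-knob that clamps the moving jaw to the track, rad, growing clockwise seen from above: at 0 to 0.5 the jaw is free; it bites at about 0.6, resistance rises from there (0.15 to about 0.25 N m) and from 0.95 on the jaw holds firmly; end stop at 1.5. Stays where it is left (starts at 0 to 0.25)
- knob_grip (a point): centre of the T-knob's cross bar, on its vertical axis, 60 mm above the bench: black plastic bar 62 mm long (its own x axis), 14 mm wide, 49 to 71 mm above the bench. The jaw is slid by this bar too. At joint value 0 the bar lies along the jig's x axis
- jar_mid (a point): square white plastic jar, 68 x 68 mm, body 58 mm high, round neck up to 78 mm, walls 4 mm. This point is the middle of the body, 29 mm above its underside; z up, x and y across its flat sides. On the neck, at its +x and -x sides, are two lugs that hold the cap. Empty, closed and in the tray at the start; weighs 0.1 to 0.25 kg
- jar_mouth (a point): centre of the jar's round mouth at the rim, 78 mm above the jar's underside (96 mm above the bench in the jig); the mouth is 38 mm across inside
- cap_bar (a point): centre of the straight grip bar on the grey child-resistant cap: bar 50 mm long (the cap's x axis), 14 mm wide, 18 mm high. Cap skirt 64 mm across, 26 mm high. This point is 35 mm above the cap's lower edge, 9 mm above its flat top. Locked: 70.5 mm above jar_mid, cap x along jar x (a half turn makes no difference). A locked cap carries the jar
- cap_top (a point): centre of the cap's flat top (under the bar), 90.5 mm above the jar's underside when locked. To open: push down 3.5 to 6 mm (spring: 5 N at once, then 0.9 N per mm; bottoms at 6.5 mm), keep it down and turn counter-clockwise seen from above by 0.8 to 2.3 rad, then lift off. Without the push a tooth blocks the turn
- cap_edge (a point): centre of the cap's lower edge, 26 mm below its flat top, 64.5 mm above the jar's underside when locked. To close: set the cap on the neck turned counter-clockwise 0.8 to 2.3 rad from locked, push down to 3.5 to 6 mm below the locked height (8 to 11 N), turn clockwise to the stop (at locked), let go: the spring lifts it into the lock
- tray_in (a point): centre of the inner floor of the shallow galvanised steel tray fixed on the bench, 3 mm above the bench; the tray is 170 (x) x 150 (y) mm outside, lip 14 mm high, wall 3 mm. It is at the left or at the right of the jig. The closed jar stands in it at the start
- partsbin: black plastic bin of small screws, 160 x 130 x 45 mm, fixed on the bench on the other side of the jig from the tray; not used
- cell0_center (a point): centre of a used coin cell, a plain steel disc 24.5 mm across and 7.7 mm thick, lying flat on the bench; 12 g. Two to four of the four cells are present (the state gives None for the others)
- cell1_center (a point): centre of a used coin cell, a plain steel disc 24.5 mm across and 7.7 mm thick, lying flat on the bench; 12 g. Two to four of the four cells are present (the state gives None for the others)
- cell2_center (a point): centre of a used coin cell, a plain steel disc 24.5 mm across and 7.7 mm thick, lying flat on the bench; 12 g. Two to four of the four cells are present (the state gives None for the others)
- cell3_center (a point): centre of a used coin cell, a plain steel disc 24.5 mm across and 7.7 mm thick, lying flat on the bench; 12 g. Two to four of the four cells are present (the state gives None for the others)
- pencil: bystander, leave it alone: flat carpenter's pencil of bare wood, 170 x 13 x 8 mm. Origin: centre of its underside
- nut_m12: bystander, leave it alone: loose steel hexagon nut, 18 mm across, 10 mm high: not a cell. Origin: centre of its underside
- washer: bystander, leave it alone: flat steel washer with a hole, 30 mm across, 4 mm thick: not a cell. Origin: centre of its underside
- driver: bystander, leave it alone: screwdriver, 190 mm, black handle. Origin: centre of its underside
- tape: bystander, leave it alone: tape measure in its case, 72 x 36 x 66 mm. Origin: centre of its underside
- offcut: bystander, leave it alone: wood offcut, 130 x 45 x 18 mm. Origin: centre of its underside
Not all that is in view belongs to the job. What is shaped like the part that bears jar_mid but pink or turquoise is not meant.

How it is judged (in metres and radians):
On the way, in this order (a step that is already met when the one before it is completed fails the run):
1. the jar, still capped, stands in the jig held snug between the jaws and the moving jaw is locked with the T-knob (x of jar_mid in the frame of jig between 0.07 and 0.094 m and y of jar_mid in the frame of jig between -0.05 and 0.05 m and z of jar_mid in the frame of jig between 0.04 and 0.06 m and value of joint stop above 0.0385 m and value of joint knob above 0.9 rad and x of cap_bar in the frame of jar_mid between -0.006 and 0.006 m and y of cap_bar in the frame of jar_mid between -0.006 and 0.006 m and z of cap_bar in the frame of jar_mid between 0.0675 and 0.0735 m and angle between the x axis of cap_bar and the x axis of jar_mid, either way round below 0.14 rad), for 0.2 s.
2. the cap is off, the jar still clamped (x of jar_mid in the frame of jig between 0.07 and 0.094 m and y of jar_mid in the frame of jig between -0.05 and 0.05 m and z of jar_mid in the frame of jig between 0.04 and 0.06 m and value of joint stop above 0.0385 m and value of joint knob above 0.9 rad and distance between cap_bar and jar_mid above 0.12 m), for 0.2 s.
3. every coin cell is in the clamped, open jar (all of step 2 and x of cell0_center in the frame of jar_mid between -0.034 and 0.034 m and y of cell0_center in the frame of jar_mid between -0.034 and 0.034 m and z of cell0_center in the frame of jar_mid between -0.03 and 0.03 m and x of cell1_center in the frame of jar_mid between -0.034 and 0.034 m and y of cell1_center in the frame of jar_mid between -0.034 and 0.034 m and z of cell1_center in the frame of jar_mid between -0.03 and 0.03 m and x of cell2_center in the frame of jar_mid between -0.034 and 0.034 m and y of cell2_center in the frame of jar_mid between -0.034 and 0.034 m and z of cell2_center in the frame of jar_mid between -0.03 and 0.03 m and x of cell3_center in the frame of jar_mid between -0.034 and 0.034 m and y of cell3_center in the frame of jar_mid between -0.034 and 0.034 m and z of cell3_center in the frame of jar_mid between -0.03 and 0.03 m), for 0.2 s.
4. the cap is back on and locked, the jar still clamped (all of step 1 and x of cell0_center in the frame of jar_mid between -0.034 and 0.034 m and y of cell0_center in the frame of jar_mid between -0.034 and 0.034 m and z of cell0_center in the frame of jar_mid between -0.03 and 0.03 m and x of cell1_center in the frame of jar_mid between -0.034 and 0.034 m and y of cell1_center in the frame of jar_mid between -0.034 and 0.034 m and z of cell1_center in the frame of jar_mid between -0.03 and 0.03 m and x of cell2_center in the frame of jar_mid between -0.034 and 0.034 m and y of cell2_center in the frame of jar_mid between -0.034 and 0.034 m and z of cell2_center in the frame of jar_mid between -0.03 and 0.03 m and x of cell3_center in the frame of jar_mid between -0.034 and 0.034 m and y of cell3_center in the frame of jar_mid between -0.034 and 0.034 m and z of cell3_center in the frame of jar_mid between -0.03 and 0.03 m), for 0.3 s.
5. the T-knob is slackened, the closed jar still in the jig (x of jar_mid in the frame of jig between 0.07 and 0.094 m and y of jar_mid in the frame of jig between -0.05 and 0.05 m and z of jar_mid in the frame of jig between 0.04 and 0.06 m and x of cap_bar in the frame of jar_mid between -0.006 and 0.006 m and y of cap_bar in the frame of jar_mid between -0.006 and 0.006 m and z of cap_bar in the frame of jar_mid between 0.0675 and 0.0735 m and angle between the x axis of cap_bar and the x axis of jar_mid, either way round below 0.14 rad and value of joint knob below 0.6 rad), for 0.2 s.
At the end, for the whole second after the job is handed in: The jar stands upright (within 0.06 rad) on the tray's floor inside its lip, its cap locked (within 0.14 rad of the jar's x axis and 3 mm of its locked height), with every present coin cell inside, and the T-knob is slack (under 0.65 rad) (x of cap_bar in the frame of jar_mid between -0.006 and 0.006 m and y of cap_bar in the frame of jar_mid between -0.006 and 0.006 m and z of cap_bar in the frame of jar_mid between 0.0675 and 0.0735 m and angle between the x axis of cap_bar and the x axis of jar_mid, either way round below 0.14 rad and x of cell0_center in the frame of jar_mid between -0.034 and 0.034 m and y of cell0_center in the frame of jar_mid between -0.034 and 0.034 m and z of cell0_center in the frame of jar_mid between -0.03 and 0.03 m and x of cell1_center in the frame of jar_mid between -0.034 and 0.034 m and y of cell1_center in the frame of jar_mid between -0.034 and 0.034 m and z of cell1_center in the frame of jar_mid between -0.03 and 0.03 m and x of cell2_center in the frame of jar_mid between -0.034 and 0.034 m and y of cell2_center in the frame of jar_mid between -0.034 and 0.034 m and z of cell2_center in the frame of jar_mid between -0.03 and 0.03 m and x of cell3_center in the frame of jar_mid between -0.034 and 0.034 m and y of cell3_center in the frame of jar_mid between -0.034 and 0.034 m and z of cell3_center in the frame of jar_mid between -0.03 and 0.03 m and x of jar_mid in the frame of tray_in between -0.055 and 0.055 m and y of jar_mid in the frame of tray_in between -0.045 and 0.045 m and z of jar_mid in the frame of tray_in between 0.024 and 0.034 m and angle between jar_mid's own z axis and vertical below 0.06 rad and value of joint knob below 0.65 rad); the robot touches nothing.
It fails at once if a bystander is pushed more than 4 cm away (distance of any of pencil, nut_m12, washer, driver, tape, offcut from where it was at the start of the episode above 0.04 m).
Of cell0, cell1, cell2, cell3 only 2 to 4 are there at a start; the rules pass over those that are not, and their reading is None.
At some moment in a run one of cell0, cell1, cell2, cell3 may be knocked a few centimetres aside while the robot is not near it.
Once in a run the grip may slacken for a moment while it holds something.
It also fails if it takes over 200 s, if anything falls off the work surface, if the arm or the gripper's body presses on something with over 40 N, if the wrist force passes 120 N, or if a joint passes its speed limit or range.

## Robot

A 6-joint arm with a two-finger parallel gripper is mounted at the origin on the work surface. World frame = base frame: x ahead of the robot, y to its left, z up, the work surface at z = 0. Lengths are in m, angles in degrees, forces in N, time in s.
With the tool pointing down it reaches from about 0.4 to 0.825 m from the base axis. Payload 7 kg.
Tool frame: the origin (TCP) lies on the front face of the gripper's body, between the roots of the fingers; the fingertips stand 66 mm ahead of it and the grasp point (between the pads) lies 47 mm ahead of it; z points along the fingers, y is the line along which they close (so a half turn about z gives the same grasp; the last joint's range is limited). The gripper opens to 88 mm and grips with 3 to 60 N. Pads are 19 mm wide; open, the fingers measure 130 mm over their backs; the gripper's body (78 mm by 193 mm) begins 47 mm behind the grasp point.
Start: joints at [16.507, 20.546, 0.682, 0, -70.136, -16.507], TCP at [0.675, -0, 0.292] pointing down, gripper open.
Joint ranges: [-176.03, 176.03], [-82.01, 121.73], [-58.28, 71.71], [-173.87, 95.51], [-174.79, -0.11], [-173.66, 173.66]. Speed limits (degrees/s): [136.94, 136.94, 172.46, 180, 180, 180].

## Interface

Orientations are given as [roll, pitch, yaw] about the fixed x, y, z axes, in that order (R = Rz(yaw) Ry(pitch) Rx(roll)).
In Python, from plant import ctrl gives the robot as it stands.
- The arm moves only by the tool send_rows, never from a script. Its argument "deltas" is a list of rows, each a list of 2 entries, a list of its own where there are three numbers: the shift along the tool's x, y, z each as a share of 800 mm, from -1 to 1, then the turn about the tool's z as a share of 90 degrees, from -1 to 1. A call has exactly 5 rows; each row is the pose to reach, as a shift and turn from the pose commanded when the call began, along the tool's axes at that moment; what a row does not reach only later rows make up. A row lasts 1/12 s, in which the tool goes at most 41.7 mm and 7.16 degrees, less where a joint would pass 70% of its speed; a pose out of reach is approached as far as the arm can. A call with a number of a shift or a turn outside -1 to 1 is refused whole. A call with a gripper value outside its range is refused whole. "gripper" is the opening, from 0 (shut) to 1 (fully open), set as the call begins (left out, the last holds). The fingers move at their own pace and stop on an object; the grip force is fixed at half the most. Time passes only in rows, so rows that repeat a pose let the fingers close, or fill a call up. It gives the time, the measured TCP pose, the force, the opening and the grip force at its end, in the units of the state.
- ctrl.get_obs(): the state, without advancing time (a new reading comes with each control period).
- ctrl.snapshot(name): name is "scene" or "side" or "wrist"; returns a dict with "color" (480x640x3 uint8, red, green, blue), "vertical_fov" (degrees; the focal length in pixels is half the picture's height over the tangent of half this angle, whatever the lens; pixels are square), "cx", "cy" (the principal point, pixels), "rvec" (rotation vector, rad) and "tvec" (3), from world to camera coordinates, as OpenCV has them. Camera axes: x right, y down, z forward; pixel columns grow to the right and rows downward; lengths in m; the calibration is good to about 2 mm. A picture is of the moment at which its call begins. There is no depth.
- ctrl.close_job(): hands the job in; it is judged then, once.
Trained networks look in a picture, given as the dict that the camera call returned (one of the last four; its "shot" number tells which), for a name from the list of things; names that differ only in an ending like _2 or _b are one class to them, and where a whole thing is asked for, a point or a joint stands for the part that bears it (a point fixed in the world has none). Each returns a list of dicts, best first, with "conf" (0 to 1); they miss things now and then, are a little off and sometimes report something else, mostly with a low value. They report only what shows in the picture. A call takes as long as a camera call. They do not tell look-alikes from the thing itself.
- ctrl.boxes_of(picture, thing): "xy" ([column, row] as shares, 0 to 1, of the picture: columns of its width, rows of its height, amid what is visible of it).
- ctrl.cut_out(picture, thing): "pixels" (480x640 bool, what is visible of it) and "xy" ([column, row] as shares, 0 to 1, of the picture: columns of its width, rows of its height, amid what is visible of it).
The state is a dict: "clock": time; "joint_pos": joint angles; "qvel": joint speeds; "tau": joint torques, N m; "tool_pos": TCP position; "orientation": TCP orientation; "force": force on the tool from outside, world axes, zero at the start; "moment": the same for the moment, N m; "opening": finger opening in m; "gripper_force": force on a finger pad.
Only numpy, scipy, OpenCV 4.12 (cv2) and the standard library are available. Lean on these libraries where they do the work, as an engineer would, in place of code of your own. Each camera call takes 0.05 s, during which the arm holds its last target. There are 200 camera calls.

## Working session

There is one attempt and no reset: what is moved stays moved. The work goes in short steps, Python scripts to look and compute and a tool call to move; the robot and the scene stay as the last step left them, time stands still between calls to the robot, and variables do not carry over. Pictures are saved under pics/ and viewed, at most 14 in all, crops included, and the job is handed in when it is done.

Besides the shell and the picture viewer there is one more tool, called after "Emit:" as name(argument=value, ...), one argument or row to a line, values as JSON. send_rows: Moves the arm, as the interface text tells. Shift numbers are shares of 800 mm and turn numbers shares of 90 degrees, none past 1 either way. Its arguments: {"type":"object","properties":{"deltas":{"type":"array","items":{"type":"array"}},"gripper":{"type":"number"}},"required":["deltas"]}

```bash
ls; mkdir -p pics; cat > h.py <<'E'
import numpy as np,cv2
from plant import ctrl
from scipy.spatial.transform import Rotation as R
def save(s,n): cv2.imwrite('pics/'+n,cv2.cvtColor(s['color'],cv2.COLOR_RGB2BGR))
def cam(s):
    f=240/np.tan(np.radians(s['vertical_fov'])/2); M=cv2.Rodrigues(np.array(s['rvec'],float))[0]
    return f,M,np.array(s['tvec'],float).ravel()
def w(s,u,v,z):  # pixel -> world on plane z
    f,M,t=cam(s); d=M.T@np.array([(u-s['cx'])/f,(v-s['cy'])/f,1]); c=-M.T@t
    return c+d*(z-c[2])/d[2]
def px(s,p):
    f,M,t=cam(s); q=M@np.array(p,float)+t; return np.array([s['cx']+f*q[0]/q[2],s['cy']+f*q[1]/q[2]])
def find(s,n,z,k=3):
    return [(round(b['conf'],2),np.round(w(s,b['xy'][0]*640,b['xy'][1]*480,z),4)) for b in ctrl.boxes_of(s,n)[:k]]
E
cat > a.py <<'E'
from h import *
np.set_printoptions(suppress=True,precision=4)
print(ctrl.get_obs())
for c in ['scene','side','wrist']:
    s=ctrl.snapshot(c); save(s,c+'0.png'); print(c,{k:v for k,v in s.items() if k!='color'})
    f,M,t=cam(s); print('campos',-M.T@t)
    for n,z in [('jig',.018),('stop_face',.038),('knob_grip',.06),('jar_mid',.032),('cap_bar',.1),('tray_in',.003),('partsbin',.04),('cell0_center',.0077),('pencil',.008),('nut_m12',.01),('washer',.004),('driver',.02),('tape',.05),('offcut',.018)]:
        print(n,find(s,n,z,6))
E
python3 a.py
```

```text
pics
{'clock': 0.0, 'joint_pos': array([ 16.5066,  20.5904,   0.6341,  -0.0211, -70.1373, -16.5078]), 'qvel': array([-0.0355, -0.0059,  0.0156, -0.0242, -0.0006,  0.0333]), 'tau': array([ -0.0008, -58.2727,  29.3058,   6.9975,   0.0069,  -0.0002]), 'tool_pos': array([ 0.6746, -0.    ,  0.2912]), 'orientation': array([179.9047,  -0.0076, -90.0084]), 'force': array([-0.8941, -0.9653, -0.0732]), 'moment': array([0.0109, 0.0006, 0.0508]), 'gripper_force': 0.0, 'opening': 0.08740917960902668}
scene {'vertical_fov': 55.268194023165044, 'cx': 322.74997678765607, 'cy': 245.50050794836903, 'rvec': array([ 1.8903,  1.4142, -0.6919]), 'tvec': array([-0.2359, -0.2268,  1.7166]), 'shot': 1}
campos [ 1.4828 -0.1539  0.9118]
jig [(0.63, array([0.5757, 0.125 , 0.018 ]))]
stop_face [(0.96, array([0.5373, 0.13  , 0.038 ])), (0.29, array([ 0.4908, -0.3737,  0.038 ]))]
knob_grip [(0.63, array([ 0.7   , -0.3494,  0.06  ])), (0.41, array([0.4964, 0.1369, 0.06  ])), (0.28, array([0.4759, 0.4047, 0.06  ]))]
jar_mid [(0.93, array([0.6166, 0.5618, 0.032 ])), (0.81, array([0.2879, 0.3023, 0.032 ])), (0.75, arr
[... 2200 characters left out ...]
7]), 'shot': 3}
campos [ 0.6764 -0.0781  0.3843]
jig [(0.73, array([0.6053, 0.0841, 0.018 ]))]
stop_face [(0.83, array([0.5517, 0.1711, 0.038 ])), (0.75, array([ 0.6017, -0.1235,  0.038 ])), (0.21, array([ 0.5028, -0.138 ,  0.038 ]))]
knob_grip []
jar_mid []
cap_bar []
tray_in []
partsbin [(0.73, array([0.606, 0.077, 0.04 ]))]
cell0_center [(0.96, array([ 0.5935, -0.1253,  0.0077])), (0.35, array([0.6014, 0.0908, 0.0077]))]
pencil [(0.83, array([ 0.7038, -0.1192,  0.008 ]))]
nut_m12 [(0.85, array([ 0.5344, -0.1358,  0.01  ])), (0.57, array([ 0.7032, -0.1212,  0.01  ]))]
washer []
driver [(0.62, array([ 0.7035, -0.1209,  0.02  ])), (0.43, array([ 0.7733, -0.1538,  0.02  ]))]
tape []
offcut []
```

View pics/scene0.png

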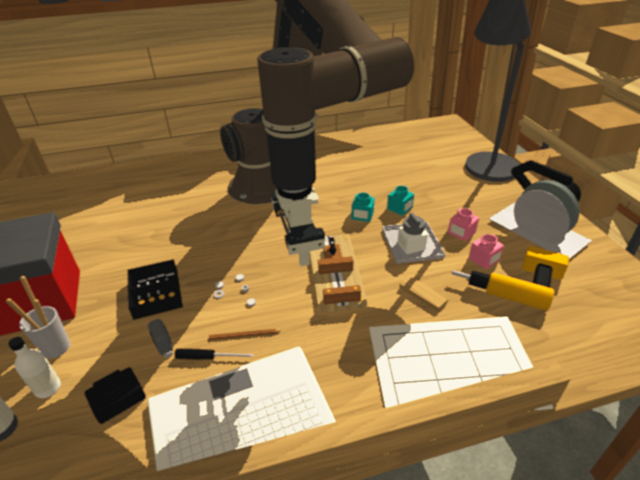

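View pics/side0.png

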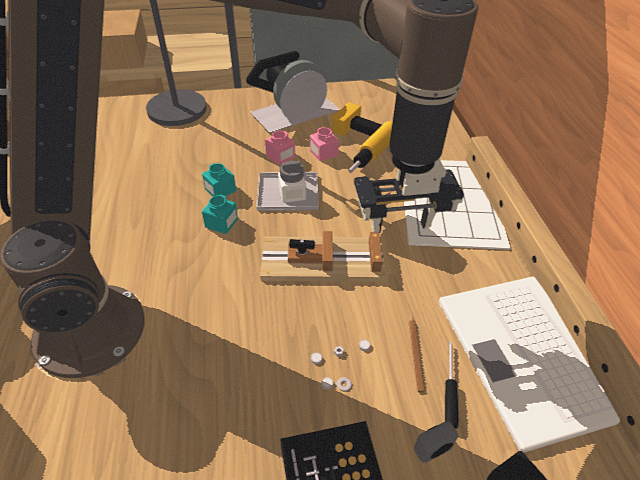

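View pics/wrist0.png

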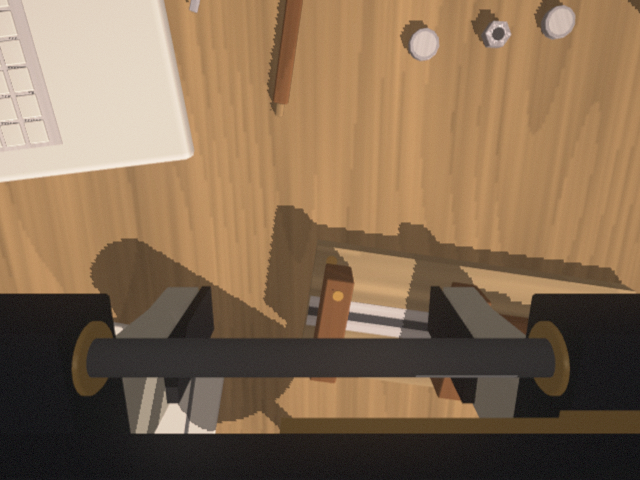

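The scene picture shows the white jar in the tray at about (412,240), the jig at (338,275), and three cells at (251,302), (240,278) and (220,285). The nut and washer lie beside the cells. The side picture agrees: jar (292,185), jig (322,258), cells (317,358), (365,346) and (328,383), nut (339,350), washer (344,384). The wrist picture shows two cells at (424,43) and (559,21), with the nut between them at (497,33).

```bash
cat > b.py <<'E'
from h import *
np.set_printoptions(suppress=True,precision=4)
s=ctrl.snapshot('wrist'); f,M,t=cam(s); print('axis',M[2],'imgx',M[0],'imgy',M[1], 'floor centre',w(s,320,100,0.0))
T={}
S={c:ctrl.snapshot(c) for c in('scene','side')}
def tri(us):
    A=[];b=[]
    for c,(u,v) in us.items():
        f,M,t=cam(S[c]); d=M.T@np.array([(u-S[c]['cx'])/f,(v-S[c]['cy'])/f,1]); d/=np.linalg.norm(d); P=np.eye(3)-np.outer(d,d); A.append(P); b.append(P@(-M.T@t))
    return np.linalg.lstsq(np.vstack(A),np.hstack(b),rcond=None)[0]
for n in ['cap_bar','knob_grip','stop_face','tray_in','jig']:
    print(n,[[ (round(d['conf'],2),np.round(np.array(d['xy'])*[640,480],1).tolist()) for d in ctrl.cut_out(S[c],n)[:2]] for c in S])
import pickle
# mask long axis directions on plane
for c in S:
  for n,z in [('jig',.018),('tray_in',.01),('cap_bar',.1),('knob_grip',.06)]:
    for d in ctrl.cut_out(S[c],n)[:1]:
        ys,xs=np.nonzero(d['pixels']); r=cv2.minAreaRect(np.array([w(S[c],x,y,z)[:2]*1000 for x,y in zip(xs,ys)],np.float32)); print(c,n,r,np.round(w(S[c],xs.mean(),ys.mean(),z),3))
# fit sides by hand
for nm,a in dict(cap=((412,222),(292,168)),).items(): print(nm,tri(dict(scene=a[0],side=a[1])))
cv2.imwrite('pics/crop.png',np.hstack([cv2.resize(cv2.cvtColor(S['scene']['color'][190:310,290:450],4),(0,0),fx=2.5,fy=2.5,interpolation=2)[:300,:400],cv2.resize(cv2.cvtColor(S['side']['color'][150:290,240:400],4),(400,350),interpolation=2)[:300]]))
E
python3 b.py
```

```text
axis [-0.0003  0.2876 -0.9578] imgx [-1.      0.0014  0.0007] imgy [0.0015 0.9578 0.2876] floor centre [ 0.6764 -0.0841  0.    ]
cap_bar [[(0.86, [415.7, 227.9]), (0.36, [162.1, 336.2])], [(0.63, [292.3, 168.2])]]
knob_grip [[(0.65, [330.8, 245.6])], [(0.69, [305.8, 242.7])]]
stop_face [[(0.91, [332.9, 261.3])], [(0.74, [312.3, 250.4])]]
tray_in [[(0.88, [417.8, 251.3])], [(0.75, [278.2, 192.7])]]
jig [[(0.8, [337.5, 275.3])], [(0.7, [324.1, 257.9]), (0.25, [315.7, 359.2])]]
scene jig ((548.90234375, 125.47065734863281), (130.77572631835938, 315.050048828125), 81.4576187133789) [0.577 0.124 0.018]
scene tray_in ((488.846923828125, 396.46319580078125), (153.72940063476562, 177.68231201171875), 82.2820053100586) [0.514 0.387 0.01 ]
scene cap_bar ((512.6788330078125, 379.3263244628906), (62.95507049560547, 105.00365447998047), 59.92063522338867) [0.517 0.376 0.1  ]
scene knob_grip ((491.05755615234375, 135.6975555419922), (11.689775466918945, 68.91542053222656), 73.49437713623047) [0.494 0.134 0.06 ]
side jig ((541.66943359375, 130.24647521972656), (167.58958435058594, 299.64532470703125), 81.3054428100586) [0.541 0.118 0.018]
side tray_in ((483.0131530761719, 393.63800048828125), (163.74351501464844, 170.25611877441406), 83.65361785888672) [0.476 0.382 0.01 ]
side cap_bar ((491.5849609375, 363.5711669921875), (84.73368835449219, 62.058589935302734), 82.66677856445312) [0.492 0.365 0.1  ]
side knob_grip ((489.6688232421875, 129.07582092285156), (45.90715026855469, 58.244441986083984), 82.16300964355469) [0.49  0.133 0.06 ]
cap [0.496  0.3835 0.0948]
```

View pics/crop.png

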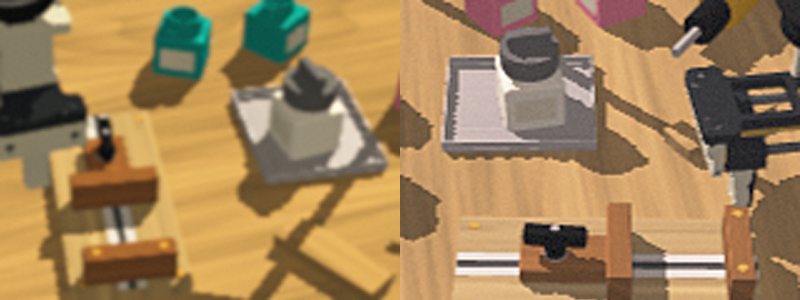

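The crop shows the jar in its tray with the bar running roughly diagonal in the scene view, and the jig with its knob towards -x. Next I move the wrist camera over the jig.

Emit:
send_rows(
  deltas=[
    [[-0.05,0.03,0],0],
    [[-0.1,0.06,0],0],
    [[-0.14,0.09,0],0],
    [[-0.18,0.11,0],0],
    [[-0.22,0.13,0],0],
  ],
)

```text
clock: 3.72
tool_pos: [0.5695, 0.1773, 0.2925]
orientation: [-180.0, 0.0, -90.0]
force: [0.3, 0.6, 0.5]
opening: 0.0877
gripper_force: 0.0
```

Emit:
send_rows(
  deltas=[
    [[-0.035,0.025,0],0],
    [[-0.035,0.025,0],0],
    [[-0.035,0.025,0],0],
    [[-0.035,0.025,0],0],
    [[-0.035,0.025,0],0],
  ],
)

```text
clock: 4.13
tool_pos: [0.5513, 0.2034, 0.2922]
orientation: [-180.0, -0.0, -90.0]
force: [0.4, -0.5, -0.2]
opening: 0.0876
gripper_force: 0.0
```

```bash
cat > c.py <<'E'
from h import *
s=ctrl.snapshot('wrist'); save(s,'jig.png')
np.set_printoptions(suppress=True,precision=4)
for n,z in [('jig',.018),('stop_face',.057),('knob_grip',.071)]:
    for d in ctrl.cut_out(s,n)[:2]:
        ys,xs=np.nonzero(d['pixels']); r=cv2.minAreaRect(np.array([w(s,x,y,z)[:2]*1000 for x,y in zip(xs,ys)],np.float32)); print(n,round(d['conf'],2),r,np.round(w(s,xs.mean(),ys.mean(),z),4))
o=ctrl.get_obs(); print(o['tool_pos'],o['orientation'])
E
python3 c.py
```

```text
jig 0.8 ((542.3634033203125, 127.01441192626953), (130.47702026367188, 303.82550048828125), 81.19841766357422) [0.545 0.122 0.018]
jig 0.49 ((489.732666015625, 402.5299072265625), (76.84817504882812, 44.9975700378418), 1.9972611665725708) [0.4942 0.3923 0.018 ]
stop_face 0.9 ((510.1349182128906, 131.59228515625), (99.69966888427734, 107.2155532836914), 81.09671783447266) [0.5203 0.1285 0.057 ]
stop_face 0.61 ((496.922119140625, 372.0932312011719), (68.46117401123047, 42.42774200439453), 3.7502007484436035) [0.5008 0.3645 0.057 ]
knob_grip 0.78 ((491.8070373535156, 134.420166015625), (19.656551361083984, 61.783992767333984), 83.45259094238281) [0.4922 0.1345 0.071 ]
[0.5514 0.2031 0.292 ] [179.9838  -0.0149 -90.0879]
```

View pics/jig.png

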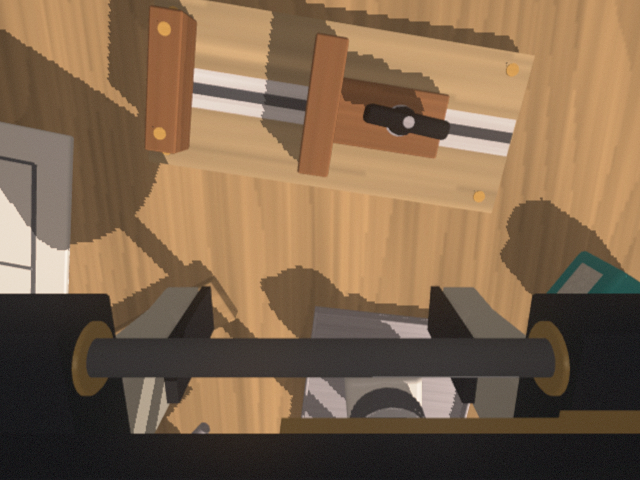

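Emit:
send_rows(
  deltas=[
    [[-0.05,0,0],0],
    [[-0.1,0,0],0],
    [[-0.15,0,0],0],
    [[-0.2,0,0],0],
    [[-0.25,0.03,0],0],
  ],
)

```text
clock: 4.75
tool_pos: [0.5317, 0.4012, 0.2911]
orientation: [-180.0, -0.1, -90.1]
force: [1.0, -0.3, -0.1]
opening: 0.0879
gripper_force: 0.0
```

Emit:
send_rows(
  deltas=[
    [[-0.05,0.02,0],0],
    [[-0.065,0.02,0],0],
    [[-0.065,0.02,0],0],
    [[-0.065,0.02,0],0],
    [[-0.065,0.02,0],0],
  ],
)

```text
clock: 5.17
tool_pos: [0.514, 0.4508, 0.2919]
orientation: [180.0, -0.0, -90.0]
force: [0.1, 0.0, -0.2]
opening: 0.0877
gripper_force: 0.0
```

```bash
cat > d.py <<'E'
from h import *
s=ctrl.snapshot('wrist'); save(s,'jar.png')
np.set_printoptions(suppress=True,precision=4)
for n,z in [('tray_in',.014),('jar_mid',.061),('cap_bar',.12)]:
    for d in ctrl.cut_out(s,n)[:2]:
        ys,xs=np.nonzero(d['pixels']); r=cv2.minAreaRect(np.array([w(s,x,y,z)[:2]*1000 for x,y in zip(xs,ys)],np.float32)); print(n,round(d['conf'],2),r,np.round(w(s,xs.mean(),ys.mean(),z),4))
o=ctrl.get_obs(); print(o['clock'],o['tool_pos'],o['orientation'])
E
python3 d.py
```

```text
tray_in 0.69 ((483.0698547363281, 397.2772216796875), (150.19094848632812, 170.3230743408203), 82.95321655273438) [0.4806 0.3915 0.014 ]
jar_mid 0.91 ((495.117431640625, 388.2486572265625), (67.38821411132812, 66.87193298339844), 3.540950059890747) [0.5026 0.3795 0.061 ]
jar_mid 0.82 ((309.12725830078125, 433.84320068359375), (84.43311309814453, 90.005859375), 29.217060089111328) [0.3121 0.4299 0.061 ]
cap_bar 0.89 ((496.45343017578125, 386.9537048339844), (57.774261474609375, 58.163883209228516), 89.21240997314453) [0.4967 0.386  0.12  ]
5.3667 [0.5142 0.4505 0.2925] [-179.9893    0.0139  -90.0886]
```

View pics/jar.png

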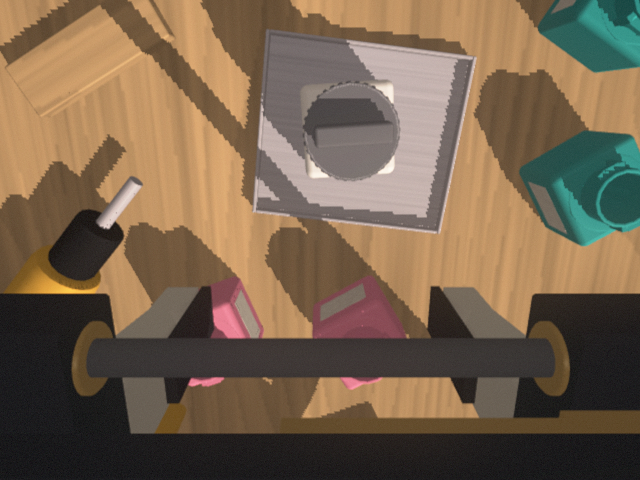

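The jig picture shows the base corners at (533,57) and (491,212). The fixed jaw's top runs from (150,8) to (146,150), the knob bar from (368,113) to (448,130), and the moving jaw's top is near (325,105). The jar picture shows the tray with corners at (268,30), (474,57), (439,233) and (254,211). The cap circle is centred at about (351,132), with the bar nearly along the image's x axis.

```bash
cat >> h.py <<'E'
def J(j,x,y,z):
    c,s_=np.cos(j[2]),np.sin(j[2]); return np.array([j[0]+c*x-s_*y,j[1]+s_*x+c*y,z])
E
cat > e.py <<'E'
from h import *
from scipy.optimize import least_squares
np.set_printoptions(suppress=True,precision=4)
s=ctrl.snapshot('wrist'); o=ctrl.get_obs()['tool_pos']
c=w(s,351.5,132,.0935); print('cap centre',c, 'jar bottom corner pts', w(s,303,178,.061),w(s,394,84,.061))
bar=[w(s,317,124,.1115),w(s,392,122,.1115),w(s,318,149,.1115),w(s,393,143,.1115)]; print('bar',np.mean(bar,0))
tc=[w(s,*p,.014)[:2] for p in [(268,30),(474,57),(439,233),(254,211)]]; print('tray',np.mean(tc,0))
# jig shot
s2=dict(s); f,M,t=cam(s); C=-M.T@t+np.array([.5514,.2031,.292])-o; s2['tvec']=-M@C
img=cv2.imread('pics/jig.png')
obs=[((533,57),(-.15,-.065,.018)),((491,212),(-.15,.065,.018)),((182,12),(.116,-.05,.056)),((177,153),(.116,.05,.056)),((150,8),(.14,-.05,.056)),((146,150),(.14,.05,.056))]
r=least_squares(lambda j:np.concatenate([px(s2,J(j,*p))-u for u,p in obs]),[.54,.127,-.15]); j=r.x; print('jig',j,np.degrees(j[2]),np.round(r.fun,1))
k=w(s2,408,122,.071); print('knob',k); ji=np.array([np.cos(j[2]),np.sin(j[2])]); d=k[:2]-j[:2]; print('knob in jig',d@ji, d@np.array([-ji[1],ji[0]]))
for x in (.116,.14):
    cv2.polylines(img,[np.int32([px(s2,J(j,x,y,.056)) for y in(-.05,.05)])],False,(0,255,0),1)
cv2.polylines(img,[np.int32([px(s2,J(j,x,y,.018)) for x,y in((-.15,-.065),(.15,-.065),(.15,.065),(-.15,.065))])],True,(0,0,255),1)
cv2.circle(img,tuple(np.int32(px(s2,k))),3,(255,0,0),-1)
cv2.imwrite('pics/jigov.png',img[:300])
print('target jar centre',J(j,.078,-.03,.0))
E
python3 e.py
```

```text
cap centre [0.4947 0.3882 0.0935] jar bottom corner pts [0.5286 0.4238 0.061 ] [0.4627 0.3568 0.061 ]
bar [0.4938 0.3888 0.1115]
tray [0.4828 0.3975]
jig [ 0.54    0.128  -0.1517] -8.68911448624326 [ 2.5 -1.   1.5  1.7  1.3 -0.7 -1.2  3.1 -1.6 -2.4 -2.1  1.3]
knob [0.4907 0.135  0.071 ]
knob in jig -0.04978887375812906 -0.0005375993728021601
target jar centre [0.6125 0.0866 0.    ]
```

View pics/jigov.png

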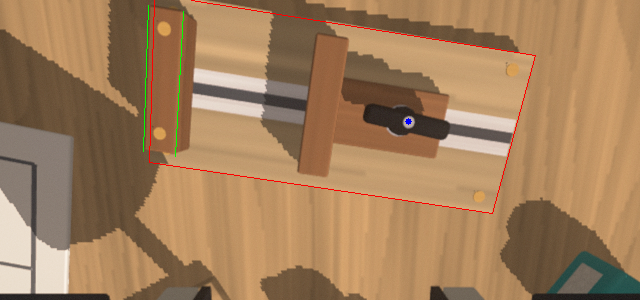

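The overlay fits the jig to within about 3 px, with its pose at (0.540, 0.128) and yaw -8.7°. The knob is at jig x = -50 mm, so the stop is at about 0.018. Now I turn the tool onto the bar and go down.

Emit:
send_rows(
  deltas=[
    [[0.03,0.01,0],-0.079],
    [[0.06,0.02,0],-0.158],
    [[0.0776,0.0244,0],-0.237],
    [[0.0776,0.0244,0],-0.316],
    [[0.0776,0.0244,0],-0.395],
  ],
  gripper=0.5,
)

```text
clock: 5.83
tool_pos: [0.4942, 0.3881, 0.2931]
orientation: [-179.9, 0.0, -54.2]
force: [-0.2, 0.8, 0.1]
opening: 0.0596
gripper_force: 0.0
```

Emit:
send_rows(
  deltas=[
    [[0,0,0],-0.079],
    [[0,0,0],-0.158],
    [[0,0,0],-0.237],
    [[0,0,0],-0.316],
    [[0,0,0],-0.395],
  ],
)

```text
clock: 6.25
tool_pos: [0.4942, 0.389, 0.2925]
orientation: [-180.0, -0.0, -18.6]
force: [0.4, -0.0, -0.8]
opening: 0.0438
gripper_force: 0.0
```

Emit:
send_rows(
  deltas=[
    [[0,0,0],-0.079],
    [[0,0,0],-0.158],
    [[0,0,0],-0.237],
    [[0,0,0],-0.249],
    [[0,0,0],-0.249],
  ],
)

```text
clock: 6.67
tool_pos: [0.4942, 0.3892, 0.2924]
orientation: [-180.0, -0.0, 3.4]
force: [0.6, 0.5, 0.4]
opening: 0.0441
gripper_force: 0.0
```

Emit:
send_rows(
  deltas=[
    [[0,0,0.04],0],
    [[0,0,0.08],0],
    [[0,0,0.12],0],
    [[0,0,0.12],0],
    [[0,0,0.12],0],
  ],
)

```text
clock: 7.08
tool_pos: [0.4938, 0.3888, 0.1953]
orientation: [179.8, 0.1, 3.4]
force: [0.6, 0.7, 1.2]
opening: 0.0438
gripper_force: 0.0
```

```bash
cat > g.py <<'E'
# usage: g.py x y z psi : numbers for a move to this TCP pose from the measured one
import sys
from h import *
o=ctrl.get_obs(); p=o['tool_pos']; rpy=o['orientation']
m=R.from_euler('xyz',rpy,degrees=True).as_matrix()
x,y,z,psi=map(float,sys.argv[1:5]); d=m.T@(np.array([x,y,z])-p)/.8
print(round(float(o['clock']),2),np.round(p,4),np.round(rpy,2),'F',np.round(o['force'],1),'open',round(float(o['opening']),4),round(float(o['gripper_force']),1),'q',np.round(o['joint_pos'],0))
print('delta',np.round(d,4),'turn',round(-((psi-rpy[2]+180)%360-180)/90,4))
E
python3 g.py .4945 .3887 .1625 3.5
```

```text
7.08 [0.4938 0.3888 0.1953] [1.7983e+02 1.1000e-01 3.3500e+00] F [0.6 0.7 1.2] open 0.0438 0.0 q [ 56.  21. -13.   0. -57.  37.]
delta [0.001  0.0001 0.041 ] turn -0.0016
```

Emit:
send_rows(
  deltas=[
    [[0.001,0,0.02],0],
    [[0.001,0,0.035],0],
    [[0.001,0,0.041],0],
    [[0.001,0,0.041],0],
    [[0.001,0,0.041],0],
  ],
)

```text
clock: 7.5
tool_pos: [0.4951, 0.3899, 0.1642]
orientation: [-180.0, -0.0, 3.5]
force: [0.5, 0.2, 0.1]
opening: 0.0438
gripper_force: 0.0
```

Emit:
send_rows(
  deltas=[
    [[0,0,0],0],
    [[0,0,0],0],
    [[0,0,0],0],
    [[0,0,0],0],
    [[0,0,0],0],
  ],
  gripper=0,
)

```text
clock: 7.92
tool_pos: [0.4949, 0.3898, 0.1636]
orientation: [-180.0, -0.0, 3.5]
force: [0.8, -0.0, -1.1]
opening: 0.016
gripper_force: 0.0
```

Emit:
send_rows(
  deltas=[
    [[0,0,0],0],
    [[0,0,-0.01],0],
    [[0,0,-0.025],0],
    [[0,0,-0.04],0],
    [[0,0,-0.05],0],
  ],
)

```text
clock: 8.33
tool_pos: [0.4953, 0.3902, 0.2058]
orientation: [-179.9, -0.1, 3.5]
force: [0.5, 0.6, -1.1]
opening: 0.0137
gripper_force: 30.0
```

```bash
python3 g.py .6288 .2056 .2025 -8.7; python3 - <<'E'
from h import *
s=ctrl.snapshot('side'); save(s,'lift.png'); print(find(s,'cap_bar',.14),find(s,'jar_mid',.07,6))
E
```

```text
8.33 [0.4953 0.3902 0.2058] [-1.7992e+02 -1.0000e-01  3.5300e+00] F [ 0.5  0.6 -1.1] open 0.0137 30.0 q [ 56.  20. -12.   0. -58.  38.]
delta [0.1524 0.2406 0.004 ] turn 0.1358
[(0.63, array([0.4983, 0.3665, 0.14  ]))] [(0.92, array([0.2985, 0.3878, 0.07  ])), (0.9, array([0.293 , 0.2587, 0.07  ])), (0.87, array([0.4967, 0.3762, 0.07  ])), (0.83, array([0.603 , 0.5237, 0.07  ])), (0.72, array([0.4627, 0.5119, 0.07  ]))]
```

Emit:
send_rows(
  deltas=[
    [[0.01,0.016,0],0],
    [[0.026,0.041,0],0],
    [[0.043,0.068,0],0],
    [[0.06,0.095,0],0],
    [[0.077,0.122,0],0],
  ],
)

```text
clock: 8.9
tool_pos: [0.5626, 0.2945, 0.2026]
orientation: [180.0, 0.1, 3.5]
force: [1.0, 0.7, -2.3]
opening: 0.0137
gripper_force: 30.0
```

Emit:
send_rows(
  deltas=[
    [[0.017,0.027,0],0.03],
    [[0.034,0.054,0],0.06],
    [[0.051,0.08,0],0.09],
    [[0.066,0.104,0],0.12],
    [[0.0755,0.1186,0],0.1358],
  ],
)

```text
clock: 9.32
tool_pos: [0.6291, 0.2024, 0.2025]
orientation: [179.9, 0.1, -8.9]
force: [-0.1, 1.0, -1.1]
opening: 0.0135
gripper_force: 30.0
```

```bash
python3 g.py .6106 .087 .2036 -8.7
```

```text
9.32 [0.6291 0.2024 0.2025] [ 1.7994e+02  6.0000e-02 -8.9400e+00] F [-0.1  1.  -1.1] open 0.0135 30.0 q [ 35.  23.  -8.   0. -59.  46.]
delta [-0.0005  0.1461 -0.0012] turn -0.0027
```

Emit:
send_rows(
  deltas=[
    [[0,0.025,0],0],
    [[0,0.06,0],0],
    [[0,0.095,0],0],
    [[0,0.125,0],0],
    [[-0.0005,0.146,0],0],
  ],
)

```text
clock: 9.73
tool_pos: [0.6091, 0.0874, 0.203]
orientation: [180.0, 0.1, -8.7]
force: [0.3, 0.3, -1.7]
opening: 0.0135
gripper_force: 30.0
```

Emit:
send_rows(
  deltas=[
    [[0,0,0],0],
    [[0,0,0.01],0],
    [[0,0,0.019],0],
    [[0,0,0.026],0],
    [[0,0,0.029],0],
  ],
)

```text
clock: 10.15
tool_pos: [0.6097, 0.0902, 0.1783]
orientation: [179.9, 0.1, -8.7]
force: [-2.2, -2.1, 3.7]
opening: 0.0137
gripper_force: 30.0
```

Emit:
send_rows(
  deltas=[
    [[0,0,0],0],
    [[0,0,0.001],0],
    [[0,0,0.002],0],
    [[0,0,0.002],0],
    [[0,0,0.002],0],
  ],
)

```text
clock: 10.57
tool_pos: [0.6104, 0.0898, 0.1787]
orientation: [-180.0, -0.0, -8.7]
force: [-0.4, 0.1, -1.5]
opening: 0.0137
gripper_force: 30.0
```

```bash
python3 g.py .6106 .087 .1786 -8.7;  python3 - <<'E'
from h import *
s=ctrl.snapshot('side'); cv2.imwrite('pics/place.png',cv2.resize(cv2.cvtColor(s['color'][150:330,220:440],4),(660,540),interpolation=2))
E
```

```text
10.57 [0.6104 0.0898 0.1787] [-1.7999e+02 -1.0000e-02 -8.7000e+00] F [-0.4  0.1 -1.5] open 0.0137 30.0 q [ 26.  20. -15.  -0. -54.  55.]
delta [0.0008 0.0034 0.0001] turn -0.0
```

View pics/place.png

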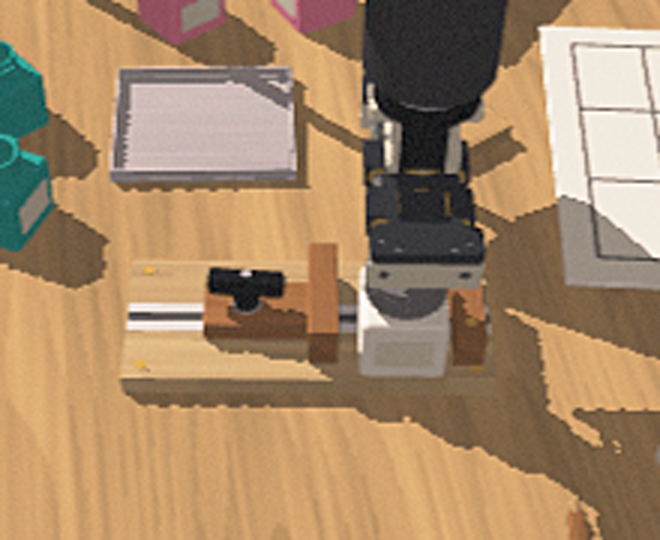

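The jar stands on the base next to the fixed jaw, upright and square, with the moving jaw to its left. I release it and go to the knob.

Emit:
send_rows(
  deltas=[
    [[0,0,0.001],0],
    [[0,0,0.001],0],
    [[0,0,0.001],0],
    [[0,0,0.001],0],
    [[0,0,0.001],0],
  ],
  gripper=0.5,
)

```text
clock: 11.03
tool_pos: [0.6104, 0.0897, 0.1779]
orientation: [-180.0, -0.0, -8.7]
force: [-1.1, 0.3, 0.2]
opening: 0.0405
gripper_force: 0.0
```

Emit:
send_rows(
  deltas=[
    [[0,0,-0.01],0],
    [[0,0,-0.03],0],
    [[0,0,-0.055],0],
    [[0,0,-0.055],0],
    [[0,0,-0.055],0],
  ],
)

```text
clock: 11.45
tool_pos: [0.611, 0.0899, 0.2237]
orientation: [-179.9, -0.2, -8.7]
force: [0.6, -0.5, -0.4]
opening: 0.044
gripper_force: 0.0
```

```bash
python3 g.py .4907 .135 .2226 -12;
```

```text
11.45 [0.611  0.0899 0.2237] [-1.7991e+02 -1.6000e-01 -8.7000e+00] F [ 0.6 -0.5 -0.4] open 0.044 0.0 q [ 26.  18. -12.   0. -59.  55.]
delta [-0.1572 -0.033   0.001 ] turn 0.0366
```

Emit:
send_rows(
  deltas=[
    [[-0.04,-0.008,0],0.01],
    [[-0.08,-0.016,0],0.02],
    [[-0.12,-0.025,0],0.03],
    [[-0.157,-0.033,0],0.0366],
    [[-0.157,-0.033,0],0.0366],
  ],
)

```text
clock: 11.87
tool_pos: [0.4858, 0.135, 0.2215]
orientation: [180.0, 0.1, -12.0]
force: [-0.7, -0.1, -0.2]
opening: 0.0441
gripper_force: 0.0
```

Emit:
send_rows(
  deltas=[
    [[0,0,0.03],0],
    [[0,0,0.06],0],
    [[0,0,0.09],0],
    [[0,0,0.115],0],
    [[0,0,0.13],0],
  ],
)

```text
clock: 12.28
tool_pos: [0.489, 0.134, 0.1154]
orientation: [179.9, 0.1, -12.0]
force: [-0.3, -0.4, -0.5]
opening: 0.0439
gripper_force: 0.0
```

```bash
python3 g.py .4907 .135 .119 -12;
```

```text
12.28 [0.489  0.134  0.1154] [ 1.7988e+02  1.3000e-01 -1.2020e+01] F [-0.3 -0.4 -0.5] open 0.0439 0.0 q [ 38.  16. -33.  -0. -41.  40.]
delta [ 0.0018 -0.0016 -0.0045] turn -0.0003
```

Emit:
send_rows(
  deltas=[
    [[0.0018,-0.0016,-0.004],0],
    [[0.0018,-0.0016,-0.004],0],
    [[0.0018,-0.0016,-0.004],0],
    [[0.0018,-0.0016,-0.004],0],
    [[0.0018,-0.0016,-0.004],0],
  ],
)

```text
clock: 12.7
tool_pos: [0.4923, 0.136, 0.122]
orientation: [-179.9, -0.1, -12.0]
force: [1.0, -0.2, -0.4]
opening: 0.044
gripper_force: 0.0
```

Emit:
send_rows(
  deltas=[
    [[0,0,0],0],
    [[0,0,0],0],
    [[0,0,0],0],
    [[0,0,0],0],
    [[0,0,0],0],
  ],
  gripper=0,
)

```text
clock: 13.12
tool_pos: [0.4918, 0.1357, 0.121]
orientation: [-180.0, -0.0, -12.0]
force: [-0.4, 0.6, 0.1]
opening: 0.0162
gripper_force: 0.0
```

Emit:
send_rows(
  deltas=[
    [[0,0,0],0],
    [[0,0,0],0],
    [[0.005,0,0],0],
    [[0.01,-0.0005,0],0],
    [[0.015,-0.001,0],0],
  ],
)

```text
clock: 13.53
tool_pos: [0.5036, 0.1333, 0.1209]
orientation: [179.9, 0.1, -12.0]
force: [-2.8, -6.2, 6.3]
opening: 0.0141
gripper_force: 30.0
```

Emit:
send_rows(
  deltas=[
    [[0.003,0,0],0],
    [[0.006,0,0],0],
    [[0.009,-0.0005,0],0],
    [[0.012,-0.0007,0],0],
    [[0.012,-0.0007,0],0],
  ],
)

```text
clock: 13.95
tool_pos: [0.5135, 0.1318, 0.121]
orientation: [179.9, 0.0, -12.0]
force: [-1.4, -6.4, 5.8]
opening: 0.0135
gripper_force: 30.0
```

```bash
python3 g.py .4907 .135 .119 -12;
```

```text
13.95 [0.5135 0.1318 0.121 ] [ 1.7992e+02  4.0000e-02 -1.2020e+01] F [-1.4 -6.4  5.8] open 0.0135 30.0 q [ 36.  17. -30.   0. -43.  42.]
delta [-0.0287  0.002   0.0025] turn -0.0002
```

Emit:
send_rows(
  deltas=[
    [[0.001,0.0005,0],0],
    [[0.002,0.001,0],0],
    [[0.003,0.001,0],0],
    [[0.003,0.001,0],0],
    [[0.003,0.001,0],0],
  ],
)

```text
clock: 14.37
tool_pos: [0.5157, 0.1312, 0.121]
orientation: [-180.0, -0.0, -12.0]
force: [-1.7, -3.5, 3.7]
opening: 0.0135
gripper_force: 30.0
```

Emit:
send_rows(
  deltas=[
    [[0.001,0,0],0],
    [[0.002,0,0],0],
    [[0.003,0,0],0],
    [[0.003,0,0],0],
    [[0.003,0,0],0],
  ],
)

```text
clock: 14.78
tool_pos: [0.5167, 0.131, 0.1209]
orientation: [180.0, 0.1, -12.0]
force: [-8.2, 1.7, 9.1]
opening: 0.0134
gripper_force: 30.0
```

Emit:
send_rows(
  deltas=[
    [[0,0,0],0.07],
    [[0,0,0],0.14],
    [[0,0,0],0.21],
    [[0,0,0],0.28],
    [[0,0,0],0.35],
  ],
)

```text
clock: 15.2
tool_pos: [0.5161, 0.1301, 0.1209]
orientation: [179.8, 0.1, -43.8]
force: [-10.1, -3.4, 12.4]
opening: 0.0135
gripper_force: 30.0
```

Emit:
send_rows(
  deltas=[
    [[0,0,0],0.07],
    [[0,0,0],0.14],
    [[0,0,0],0.21],
    [[0,0,0],0.28],
    [[0,0,0],0.37],
  ],
)

```text
clock: 15.62
tool_pos: [0.5151, 0.1295, 0.1208]
orientation: [179.7, -0.1, -76.2]
force: [-13.4, -3.2, 16.8]
opening: 0.0134
gripper_force: 30.0
```

Emit:
send_rows(
  deltas=[
    [[0,0,0],0.02],
    [[0,0,0],0.02],
    [[0,0,0],0.02],
    [[0,0,0],0.02],
    [[0,0,0],0.02],
  ],
)

```text
clock: 16.03
tool_pos: [0.515, 0.1294, 0.1208]
orientation: [179.7, -0.1, -77.7]
force: [-13.6, -3.9, 16.6]
opening: 0.0137
gripper_force: 30.0
```

```bash
python3 g.py .4907 .135 .119 -78;python3 - <<'E'
from h import *
print(ctrl.get_obs()['moment'])
E
```

```text
16.03 [0.515  0.1294 0.1208] [ 1.7967e+02 -8.0000e-02 -7.7700e+01] F [-13.6  -3.9  16.6] open 0.0137 30.0 q [ 35.  18. -29.  -0. -43. -23.]
delta [-0.0133  0.0282  0.0024] turn 0.0034
[-1.22489711  5.0782469  -0.05259943]
```

Emit:
send_rows(
  deltas=[
    [[0,0,0],0],
    [[0,0,0],0],
    [[0,0,0],0],
    [[0,0,0],0],
    [[0,0,0],0],
  ],
  gripper=0.5,
)

```text
clock: 16.45
tool_pos: [0.5182, 0.1311, 0.1209]
orientation: [-180.0, 0.0, -77.7]
force: [-0.7, -0.3, -0.4]
opening: 0.0406
gripper_force: 0.0
```

Emit:
send_rows(
  deltas=[
    [[0,0,-0.04],0],
    [[0,0,-0.08],0],
    [[-0.03,0,-0.12],0],
    [[-0.07,0,-0.16],0],
    [[-0.1,0,-0.2],0],
  ],
)

```text
clock: 16.87
tool_pos: [0.5005, 0.2085, 0.2808]
orientation: [-180.0, 0.0, -77.7]
force: [0.9, 0.6, -0.6]
opening: 0.0437
gripper_force: 0.0
```

Emit:
send_rows(
  deltas=[
    [[-0.01,0,-0.03],0],
    [[-0.01,0,-0.03],0],
    [[-0.01,0,-0.03],0],
    [[-0.01,0,-0.03],0],
    [[-0.01,0,-0.03],0],
  ],
)

```text
clock: 17.28
tool_pos: [0.4989, 0.215, 0.3022]
orientation: [179.9, -0.0, -77.7]
force: [-0.7, -0.3, 0.2]
opening: 0.0439
gripper_force: 0.0
```

```bash
cat > k.py <<'E'
from h import *
np.set_printoptions(suppress=True,precision=4)
s=ctrl.snapshot('wrist'); save(s,'lock.png')
j=[.54,.128,-.1517]
for n,z in [('jar_mid',.076),('cap_bar',.1085),('knob_grip',.071)]:
    for d in ctrl.cut_out(s,n)[:2]:
        ys,xs=np.nonzero(d['pixels']); r=cv2.minAreaRect(np.array([w(s,x,y,z)[:2]*1000 for x,y in zip(xs,ys)],np.float32)); print(n,round(d['conf'],2),r,np.round(w(s,xs.mean(),ys.mean(),z),4))
print('expected jar, knob px',px(s,J(j,.082,-.027,.1085)),px(s,J(j,-.026,0,.071)))
import pickle; pickle.dump(s,open('lock.pkl','wb'))
E
python3 k.py
```

```text
jar_mid 0.62 ((608.1782836914062, 113.9415054321289), (80.48905181884766, 39.574180603027344), 22.036134719848633) [0.597  0.1105 0.076 ]
jar_mid 0.62 ((341.1268310546875, 239.7860565185547), (28.544151306152344, 13.898909568786621), 12.15114974975586) [0.3411 0.2414 0.076 ]
cap_bar 0.8 ((609.1477661132812, 108.99248504638672), (65.75492095947266, 25.9012451171875), 12.256515502929688) [0.6091 0.1063 0.1085]
knob_grip 0.95 ((515.1065673828125, 131.10044860839844), (18.70747947692871, 60.12549591064453), 12.211113929748535) [0.5153 0.1299 0.071 ]
knob_grip 0.41 ((534.2554931640625, 128.57481384277344), (95.21849822998047, 102.29422760009766), 81.15792846679688) [0.5427 0.1263 0.071 ]
expected jar, knob px [171.8864 -15.6996] [324.8533  98.666 ]
```

View pics/lock.png

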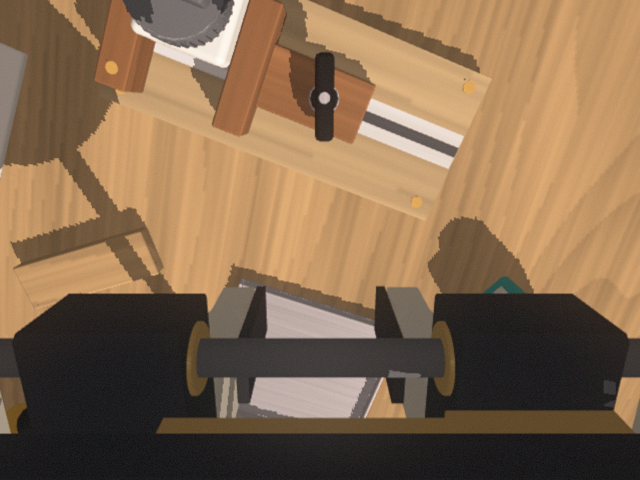

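The picture shows the jar snug between the jaws at about (195,20), and the knob bar turned to nearly upright at (324,97), which puts it at about 1.2 rad. Next is the cap.

```bash
python3 g.py .617 .0889 .2226 -8.7
```

```text
17.48 [0.4992 0.2151 0.3026] [ 1.7993e+02 -4.0000e-02 -7.7710e+01] F [ 0.1 -0.3  0.1] open 0.0438 0.0 q [ 44.   8. -15.  -0. -67. -32.]
delta [ 0.1854 -0.1104  0.1   ] turn -0.7667
```

Emit:
send_rows(
  deltas=[
    [[0.037,-0.022,0],-0.07],
    [[0.074,-0.044,0],-0.14],
    [[0.111,-0.066,0],-0.21],
    [[0.148,-0.088,0],-0.28],
    [[0.1854,-0.1104,0],-0.35],
  ],
)

```text
clock: 17.9
tool_pos: [0.6181, 0.0881, 0.303]
orientation: [180.0, 0.0, -45.9]
force: [0.6, 0.5, -0.6]
opening: 0.0437
gripper_force: 0.0
```

Emit:
send_rows(
  deltas=[
    [[0,0,0.02],-0.07],
    [[0,0,0.04],-0.14],
    [[0,0,0.06],-0.21],
    [[0,0,0.08],-0.28],
    [[0,0,0.1],-0.35],
  ],
)

```text
clock: 18.32
tool_pos: [0.6171, 0.089, 0.2221]
orientation: [180.0, 0.0, -14.4]
force: [0.3, 0.4, 0.2]
opening: 0.0434
gripper_force: 0.0
```

Emit:
send_rows(
  deltas=[
    [[0,0,0],-0.0667],
    [[0,0,0],-0.0667],
    [[0,0,0],-0.0667],
    [[0,0,0],-0.0667],
    [[0,0,0],-0.0667],
  ],
)

```text
clock: 18.73
tool_pos: [0.6174, 0.0896, 0.224]
orientation: [-180.0, -0.0, -8.8]
force: [0.0, 0.2, -0.2]
opening: 0.044
gripper_force: 0.0
```

```bash
python3 g.py .617 .0889 .1770 -8.7; python3 - <<'E'
from h import *
np.set_printoptions(suppress=True,precision=4)
for c in ('scene','side'):
    s=ctrl.snapshot(c)
    for d in ctrl.cut_out(s,'cap_bar')[:1]: print(c,d['conf'],np.array(d['xy'])*[640,480],px(s,[.617,.0889,.105]))
E
```

```text
18.73 [0.6174 0.0896 0.224 ] [-1.7997e+02 -5.0000e-02 -8.8100e+00] F [ 0.   0.2 -0.2] open 0.044 0.0 q [ 26.  19. -11.   0. -60.  55.]
delta [-0.0004  0.001   0.0588] turn -0.0012
scene 0.6 [330.176 271.68 ] [328.5679 264.5823]
side 0.64 [359.68  241.104] [358.574  239.7599]
```

Emit:
send_rows(
  deltas=[
    [[0,0.001,0.02],0],
    [[0,0.001,0.04],0],
    [[0,0.001,0.055],0],
    [[0,0.001,0.0585],0],
    [[0,0.001,0.0585],0],
  ],
)

```text
clock: 19.35
tool_pos: [0.6166, 0.0886, 0.1758]
orientation: [179.9, 0.1, -8.7]
force: [-1.1, 0.3, -0.5]
opening: 0.0436
gripper_force: 0.0
```

Emit:
send_rows(
  deltas=[
    [[0,0,0],0],
    [[0,0,0],0],
    [[0,0,0],0],
    [[0,0,0],0],
    [[0,0,0],0],
  ],
  gripper=0,
)

```text
clock: 19.77
tool_pos: [0.6172, 0.0889, 0.1772]
orientation: [-180.0, -0.0, -8.7]
force: [-0.0, -0.2, -0.3]
opening: 0.016
gripper_force: 0.0
```

Emit:
send_rows(
  deltas=[
    [[0,0,0],0],
    [[0,0,0],0],
    [[0,0,0.002],0],
    [[0,0,0.004],0],
    [[0,0,0.006],0],
  ],
)

```text
clock: 20.18
tool_pos: [0.6172, 0.0886, 0.1726]
orientation: [180.0, -0.0, -8.6]
force: [-2.4, -1.2, 8.1]
opening: 0.0137
gripper_force: 30.0
```

```bash
python3 g.py .617 .0889 .1720 -8.7
```

```text
20.18 [0.6172 0.0886 0.1726] [ 1.7999e+02 -4.0000e-02 -8.6500e+00] F [-2.4 -1.2  8.1] open 0.0137 30.0 q [ 26.  21. -15.   0. -54.  55.]
delta [-0.0003 -0.0004  0.0008] turn 0.0006
```

Emit:
send_rows(
  deltas=[
    [[0,0,0.0005],-0.06],
    [[0,0,0.0005],-0.13],
    [[0,0,0.0005],-0.2],
    [[0,0,0.0005],-0.27],
    [[0,0,0.0005],-0.34],
  ],
)

```text
clock: 20.6
tool_pos: [0.618, 0.0891, 0.1728]
orientation: [180.0, -0.2, 22.3]
force: [0.9, -0.2, 7.6]
opening: 0.0137
gripper_force: 30.0
```

Emit:
send_rows(
  deltas=[
    [[0,0,0],-0.07],
    [[0,0,0],-0.14],
    [[0,0,0],-0.21],
    [[0,0,0],-0.28],
    [[0,0,0],-0.35],
  ],
)

```text
clock: 21.02
tool_pos: [0.618, 0.0891, 0.1728]
orientation: [179.9, -0.1, 53.8]
force: [-1.4, -0.4, 8.3]
opening: 0.0137
gripper_force: 30.0
```

Emit:
send_rows(
  deltas=[
    [[0,0,0],-0.07],
    [[0,0,0],-0.14],
    [[0,0,0],-0.2],
    [[0,0,0],-0.2],
    [[0,0,0],-0.2],
  ],
)

```text
clock: 21.43
tool_pos: [0.6182, 0.0891, 0.1729]
orientation: [179.8, -0.1, 71.5]
force: [0.4, 0.3, 8.5]
opening: 0.0136
gripper_force: 30.0
```

Emit:
send_rows(
  deltas=[
    [[0,0,-0.005],0],
    [[0,0,-0.01],0],
    [[0,0,-0.02],0],
    [[0,0,-0.03],0],
    [[0,0,-0.035],0],
  ],
)

```text
clock: 21.85
tool_pos: [0.6172, 0.0888, 0.2005]
orientation: [180.0, -0.0, 71.4]
force: [0.3, -0.2, -0.7]
opening: 0.0136
gripper_force: 30.0
```

```bash
python3 g.py .617 .0889 .2 71; python3 - <<'E'
from h import *
s=ctrl.snapshot('side'); cv2.imwrite('pics/cap.png',cv2.resize(cv2.cvtColor(s['color'][150:330,220:440],4),(660,540),interpolation=2))
E
```

```text
21.85 [0.6172 0.0888 0.2005] [ 1.7998e+02 -2.0000e-02  7.1440e+01] F [ 0.3 -0.2 -0.7] open 0.0136 30.0 q [ 26.  20. -13.   0. -57. 135.]
delta [ 0.     -0.0002  0.0006] turn 0.0048
```

View pics/cap.png

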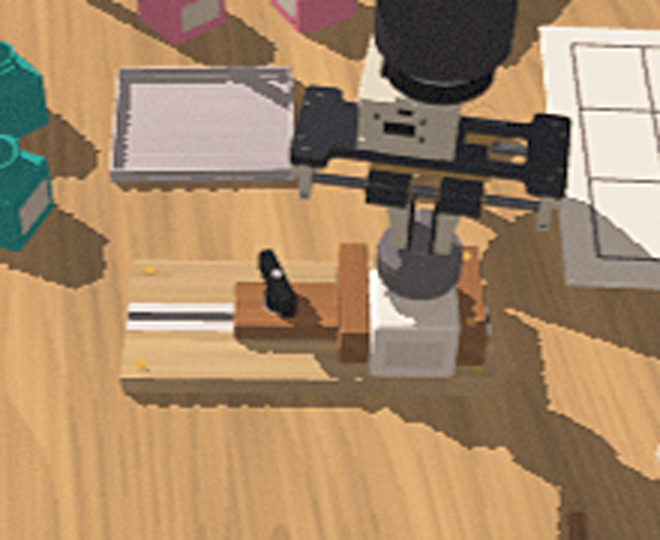

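The picture shows the cap lifted off and turned in the gripper, with the jar still clamped. I set the cap down on free bench at (0.65,-0.04).

```bash
python3 g.py .65 -.04 .205 71.4
```

```text
21.9 [0.6175 0.0889 0.201 ] [ 1.7993e+02 -6.0000e-02  7.1440e+01] F [0.6 0.6 0.8] open 0.0135 30.0 q [ 26.  20. -13.   0. -57. 135.]
delta [-0.1399  0.0899 -0.005 ] turn 0.0005
```

Emit:
send_rows(
  deltas=[
    [[0,0,-0.008],0],
    [[-0.03,0.02,-0.01],0],
    [[-0.068,0.044,-0.01],0],
    [[-0.105,0.068,-0.01],0],
    [[-0.14,0.09,-0.01],0],
  ],
)

```text
clock: 22.32
tool_pos: [0.6497, -0.0416, 0.2076]
orientation: [-180.0, 0.0, 71.5]
force: [0.2, -0.1, -0.1]
opening: 0.0134
gripper_force: 30.0
```

Emit:
send_rows(
  deltas=[
    [[0,0,0.02],0],
    [[0,0,0.06],0],
    [[0,0,0.1],0],
    [[0,0,0.12],0],
    [[0,0,0.135],0],
  ],
)

```text
clock: 22.73
tool_pos: [0.6483, -0.0408, 0.0969]
orientation: [-179.8, 0.1, 71.4]
force: [-0.1, 0.9, -0.7]
opening: 0.014
gripper_force: 30.0
```

```bash
python3 g.py .65 -.04 .0955 71.4
```

```text
22.73 [ 0.6483 -0.0408  0.0969] [-1.7981e+02  1.0000e-01  7.1390e+01] F [-0.1  0.9 -0.7] open 0.014 30.0 q [ 14.  28. -15.  -0. -47. 148.]
delta [0.0016 0.0017 0.0017] turn -0.0001
```

Emit:
send_rows(
  deltas=[
    [[0,0,0],0],
    [[0,0,0],0],
    [[0,0,0.001],0],
    [[0,0,0.002],0],
    [[0,0,0.003],0],
  ],
)

```text
clock: 23.15
tool_pos: [0.6503, -0.0401, 0.0985]
orientation: [179.9, -0.1, 71.4]
force: [0.6, 0.7, -1.2]
opening: 0.0136
gripper_force: 30.0
```

Emit:
send_rows(
  deltas=[
    [[0,0,0.001],0],
    [[0,0,0.002],0],
    [[0,0,0.003],0],
    [[0,0,0.003],0],
    [[0,0,0.003],0],
  ],
)

```text
clock: 23.57
tool_pos: [0.6496, -0.0403, 0.0946]
orientation: [-180.0, 0.0, 71.4]
force: [-0.3, 0.6, -2.0]
opening: 0.0137
gripper_force: 30.0
```

Emit:
send_rows(
  deltas=[
    [[0,0,0.001],0],
    [[0,0,0.001],0],
    [[0,0,0.001],0],
    [[0,0,0.001],0],
    [[0,0,0.001],0],
  ],
  gripper=0.5,
)

```text
clock: 23.98
tool_pos: [0.6497, -0.0403, 0.0939]
orientation: [180.0, -0.0, 71.4]
force: [-0.4, 0.3, -0.2]
opening: 0.0405
gripper_force: 0.0
```

Emit:
send_rows(
  deltas=[
    [[0,0,-0.01],0],
    [[0,0,-0.04],0],
    [[0,0,-0.09],0],
    [[0,0,-0.14],0],
    [[0,0,-0.19],0],
  ],
)

```text
clock: 24.4
tool_pos: [0.6493, -0.0405, 0.2481]
orientation: [-180.0, 0.0, 71.4]
force: [1.7, 0.7, -0.2]
opening: 0.0437
gripper_force: 0.0
```

```bash
python3 g.py .465 -.16 .295 0
```

```text
24.4 [ 0.6493 -0.0405  0.2481] [-1.7999e+02  2.0000e-02  7.1440e+01] F [ 1.7  0.7 -0.2] open 0.0437 0.0 q [ 14.  20.  -6.   0. -64. 148.]
delta [-0.215  -0.1708 -0.0585] turn 0.7938
```

Emit:
send_rows(
  deltas=[
    [[-0.04,-0.03,-0.02],0.07],
    [[-0.08,-0.06,-0.05],0.14],
    [[-0.12,-0.09,-0.0585],0.21],
    [[-0.15,-0.115,-0.0585],0.28],
    [[-0.18,-0.14,-0.0585],0.35],
  ],
)

```text
clock: 24.82
tool_pos: [0.4957, -0.1422, 0.2945]
orientation: [179.9, -0.1, 39.6]
force: [0.2, -0.5, -0.5]
opening: 0.0438
gripper_force: 0.0
```

```bash
python3 g.py .465 -.16 .295 0
```

```text
24.82 [ 0.4957 -0.1422  0.2945] [ 1.7991e+02 -1.3000e-01  3.9620e+01] F [ 0.2 -0.5 -0.5] open 0.0438 0.0 q [  6.   5. -19.   0. -66. 124.]
delta [-0.0438 -0.0073 -0.0007] turn 0.4402
```

Emit:
send_rows(
  deltas=[
    [[-0.02,-0.003,0],0.07],
    [[-0.0438,-0.0073,0],0.14],
    [[-0.0438,-0.0073,0],0.21],
    [[-0.0438,-0.0073,0],0.28],
    [[-0.0438,-0.0073,0],0.35],
  ],
)

```text
clock: 25.23
tool_pos: [0.4665, -0.1595, 0.2938]
orientation: [180.0, -0.1, 8.1]
force: [-0.6, -0.0, 0.3]
opening: 0.0436
gripper_force: 0.0
```

Emit:
send_rows(
  deltas=[
    [[0,0,0],0.07],
    [[0,0,0],0.09],
    [[0,0,0],0.09],
    [[0,0,0],0.09],
    [[0,0,0],0.09],
  ],
)

```text
clock: 25.65
tool_pos: [0.467, -0.1592, 0.293]
orientation: [-180.0, -0.0, 0.4]
force: [0.4, 0.2, 0.6]
opening: 0.0437
gripper_force: 0.0
```

```bash
cat > cells.py <<'E'
from h import *
import sys
np.set_printoptions(suppress=True,precision=4)
s=ctrl.snapshot('wrist'); save(s,sys.argv[1])
for n,z in [('cell0_center',.0077),('nut_m12',.01),('washer',.004),('cap_bar',.026)]:
    for d in ctrl.cut_out(s,n)[:6]:
        ys,xs=np.nonzero(d['pixels']); c,r=cv2.minEnclosingCircle(np.array([w(s,x,y,z)[:2]*1000 for x,y in zip(xs,ys)],np.float32)); print(n,round(d['conf'],2),np.round(c,1),round(r,1),np.round(w(s,xs.mean(),ys.mean(),z),4),np.round(np.array(d['xy'])*[640,480]))
o=ctrl.get_obs(); print(o['clock'],o['tool_pos'],o['orientation'][2])
E
python3 cells.py cells.png
```

```text
cell0_center 0.84 [ 591.9 -128. ] 12.1 [ 0.5921 -0.1278  0.0077] [279.  50.]
cell0_center 0.4 [626.4 -41.8] 22.5 [ 0.623  -0.0428  0.0077] [175.   6.]
nut_m12 0.66 [ 485.8 -144.4] 12.3 [ 0.4861 -0.1444  0.01  ] [301. 176.]
nut_m12 0.62 [ 534.8 -135.2] 10.1 [ 0.5347 -0.1353  0.01  ] [294. 122.]
nut_m12 0.48 [605.6  79.1] 29.4 [0.6046 0.0783 0.01  ] [23. 30.]
washer 0.86 [ 532.5 -209.1] 15.2 [ 0.5325 -0.2089  0.004 ] [372. 126.]
cap_bar 0.73 [622.2 -48.6] 21.1 [ 0.6191 -0.0486  0.026 ] [174.   4.]
25.9 [ 0.467  -0.1592  0.2927] 0.36101477814848293
```

View pics/cells.png

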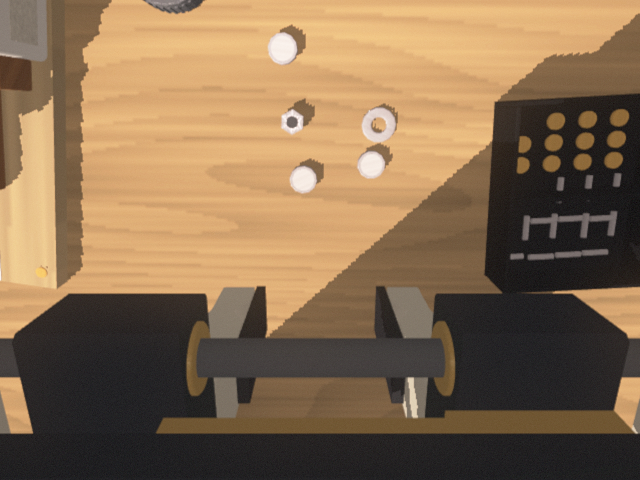

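The picture shows three cells, at (283,48), (303,179) and (371,164), plus the nut at (292,122) and the washer at (379,125). The fingers closing along y will clear both bystanders.

```bash
cat > cc.py <<'E'
from h import *
import sys
np.set_printoptions(suppress=True,precision=4)
# bright round blobs in a wrist shot -> world positions on the cells' top
def cells(s):
    g=cv2.cvtColor(s['color'],cv2.COLOR_RGB2HSV); m=((g[...,1]<60)&(g[...,2]>120)).astype(np.uint8); m[285:]=0
    n,l,st,c=cv2.connectedComponentsWithStats(m); out=[]
    for i in range(1,n):
        if 150<st[i,4]<6000:
            ys,xs=np.nonzero(l==i); (cx,cy),r=cv2.minEnclosingCircle(np.array([w(s,x,y,.0077)[:2]*1000 for x,y in zip(xs,ys)],np.float32)); out.append((round(cx,1),round(cy,1),round(r,1),np.round(c[i])))
    return out
if __name__=='__main__':
    s=ctrl.snapshot(sys.argv[1] if len(sys.argv)>1 else 'wrist')
    for o in cells(s):
        if 9<o[2]<17: print(o)
E
python3 cc.py; python3 g.py .4965 -.202 .12 0
```

```text
(626.0, -35.4, 14.2, array([163.,   2.]))
(591.8, -127.9, 12.2, array([282.,  48.]))
(532.3, -208.4, 14.6, array([378., 124.]))
(534.2, -134.8, 10.3, array([292., 121.]))
(498.3, -203.5, 12.1, array([371., 164.]))
(485.3, -143.8, 12.2, array([303., 179.]))
25.95 [ 0.467  -0.1591  0.2926] [-1.8e+02  1.0e-02  3.6e-01] F [-0.1  0.5 -0. ] open 0.0437 0.0 q [  4.   3. -22.  -0. -65.  86.]
delta [0.0366 0.0538 0.2158] turn 0.004
```

Emit:
send_rows(
  deltas=[
    [[0.02,0.03,0.03],0],
    [[0.0391,0.0555,0.06],0],
    [[0.0391,0.0555,0.11],0],
    [[0.0391,0.0555,0.16],0],
    [[0.0391,0.0555,0.21],0],
  ],
  gripper=0.42,
)

```text
clock: 26.37
tool_pos: [0.4986, -0.2038, 0.1232]
orientation: [180.0, -0.1, 0.3]
force: [0.7, 0.5, -1.3]
opening: 0.0371
gripper_force: 0.0
```

Emit:
send_rows(
  deltas=[
    [[0,0,0.03],0],
    [[0,0,0.055],0],
    [[0,0,0.067],0],
    [[0,0,0.067],0],
    [[0,0,0.067],0],
  ],
)

```text
clock: 26.78
tool_pos: [0.4989, -0.2035, 0.0713]
orientation: [180.0, 0.0, 0.4]
force: [0.1, -0.9, 0.3]
opening: 0.0368
gripper_force: 0.0
```

```bash
python3 g.py .4983 -.2035 .0675 0.4
```

```text
26.78 [ 0.4989 -0.2035  0.0713] [1.7999e+02 2.0000e-02 3.6000e-01] F [ 0.1 -0.9  0.3] open 0.0368 0.0 q [ -1.  22. -31.   0. -37.  92.]
delta [-0.0007  0.      0.0048] turn -0.0004
```

Emit:
send_rows(
  deltas=[
    [[0,0,0.003],0],
    [[0,0,0.0045],0],
    [[0,0,0.0045],0],
    [[0,0,0.0045],0],
    [[0,0,0.0045],0],
  ],
)

```text
clock: 27.2
tool_pos: [0.4988, -0.2034, 0.0681]
orientation: [180.0, -0.1, 0.3]
force: [-0.7, 0.5, -0.6]
opening: 0.0371
gripper_force: 0.0
```

Emit:
send_rows(
  deltas=[
    [[0,0,0],0],
    [[0,0,0],0],
    [[0,0,0],0],
    [[0,0,0],0],
    [[0,0,0],0],
  ],
  gripper=0,
)

```text
clock: 27.62
tool_pos: [0.4986, -0.2034, 0.0676]
orientation: [180.0, -0.0, 0.3]
force: [0.2, -0.2, 2.7]
opening: 0.0229
gripper_force: 30.0
```

Emit:
send_rows(
  deltas=[
    [[0,0,-0.01],0],
    [[0,0,-0.03],0],
    [[0,0,-0.06],0],
    [[0,0,-0.1],0],
    [[0,0,-0.14],0],
  ],
)

```text
clock: 28.03
tool_pos: [0.4979, -0.2034, 0.1807]
orientation: [-180.0, 0.1, 0.3]
force: [0.9, 0.2, -0.2]
opening: 0.0227
gripper_force: 30.0
```

```bash
python3 g.py .617 .0889 .18 0.4
```

```text
28.03 [ 0.4979 -0.2034  0.1807] [-1.7999e+02  1.0000e-01  3.3000e-01] F [ 0.9  0.2 -0.2] open 0.0227 30.0 q [ -1.  14. -25.  -0. -51.  92.]
delta [ 0.151  -0.3645  0.0006] turn -0.0008
```

```bash
cat > v.py <<'E'
from h import *
import sys
p=np.array([float(a) for a in sys.argv[2:5]]); ims=[]
for c in ('scene','side'):
    s=ctrl.snapshot(c); u,v=np.int32(px(s,p)); y0=max(0,min(v-35,410)); x0=max(0,min(u-35,570)); ims.append(cv2.resize(cv2.cvtColor(s['color'][y0:y0+70,x0:x0+70],4),(400,400),interpolation=cv2.INTER_CUBIC))
cv2.imwrite('pics/'+sys.argv[1],np.hstack(ims))
E
python3 v.py grip.png .498 -.2034 .115
```

```text
(no output)
```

View pics/grip.png

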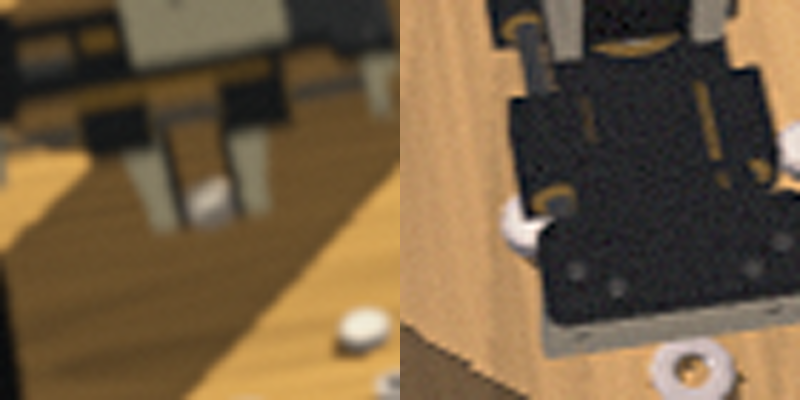

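The picture shows the cell held between the fingertips and slightly tilted. Both bystanders are undisturbed. I carry it to the jar.

Emit:
send_rows(
  deltas=[
    [[0.015,-0.04,0],0],
    [[0.035,-0.085,0],0],
    [[0.055,-0.13,0],0],
    [[0.074,-0.178,0],0],
    [[0.093,-0.226,0],0],
  ],
)

```text
clock: 28.55
tool_pos: [0.5721, -0.0205, 0.1798]
orientation: [-180.0, -0.0, 0.3]
force: [1.9, -1.0, -0.1]
opening: 0.023
gripper_force: 30.0
```

Emit:
send_rows(
  deltas=[
    [[0.019,-0.045,0],0],
    [[0.038,-0.09,0],0],
    [[0.05,-0.12,0],0],
    [[0.058,-0.1385,0],0],
    [[0.058,-0.1385,0],0],
  ],
)

```text
clock: 28.97
tool_pos: [0.6186, 0.0917, 0.1792]
orientation: [180.0, -0.0, 0.5]
force: [0.5, -0.2, 0.2]
opening: 0.0229
gripper_force: 30.0
```

```bash
python3 g.py .617 .0889 .165 0.4
```

```text
28.97 [0.6186 0.0917 0.1792] [ 1.8e+02 -2.0e-02  4.9e-01] F [ 0.5 -0.2  0.2] open 0.0229 30.0 q [ 26.  21. -14.   0. -55.  64.]
delta [-0.0021  0.0035  0.0177] turn 0.0011
```

Emit:
send_rows(
  deltas=[
    [[-0.002,0.0035,0.006],0],
    [[-0.002,0.0035,0.012],0],
    [[-0.002,0.0035,0.0175],0],
    [[-0.002,0.0035,0.0175],0],
    [[-0.002,0.0035,0.0175],0],
  ],
)

```text
clock: 29.38
tool_pos: [0.6156, 0.085, 0.1651]
orientation: [180.0, 0.0, 0.3]
force: [1.7, -0.2, -0.7]
opening: 0.0228
gripper_force: 30.0
```

Emit:
send_rows(
  deltas=[
    [[0,0,0],0],
    [[0,0,0],0],
    [[0,0,0],0],
    [[0,0,0],0],
    [[0,0,0],0],
  ],
  gripper=0.5,
)

```text
clock: 29.8
tool_pos: [0.6161, 0.0861, 0.1656]
orientation: [-180.0, -0.0, 0.3]
force: [0.1, -0.3, 0.9]
opening: 0.043
gripper_force: 0.0
```

Emit:
send_rows(
  deltas=[
    [[0,0,-0.02],0],
    [[0,0,-0.04],0],
    [[0,0,-0.05],0],
    [[0,0,-0.05],0],
    [[0,0,-0.05],0],
  ],
)

```text
clock: 30.22
tool_pos: [0.6161, 0.0862, 0.2056]
orientation: [-180.0, -0.0, 0.3]
force: [-0.4, -0.0, 0.6]
opening: 0.0437
gripper_force: 0.0
```

```bash
python3 g.py .465 -.16 .29 0; python3 - <<'E'
from h import *
s=ctrl.snapshot('scene'); print(find(s,'cell0_center',.0077,6)); print(find(s,'cell0_center',.1,6),find(s,'washer',.004),find(s,'nut_m12',.01,5))
cv2.imwrite('pics/x.png',s['color'])
E
```

```text
30.22 [0.6161 0.0862 0.2056] [-1.7996e+02 -4.0000e-02  3.3000e-01] F [-0.4 -0.   0.6] open 0.0437 0.0 q [ 26.  19. -13.  -0. -58.  64.]
delta [-0.1905  0.3067 -0.1059] turn 0.0037
[(0.62, array([0.5068, 0.1516, 0.0077])), (0.42, array([ 0.5915, -0.1226,  0.0077]))]
[(0.62, array([0.6065, 0.1204, 0.1   ])), (0.42, array([ 0.6825, -0.1258,  0.1   ]))] [(0.39, array([ 0.5204, -0.2099,  0.004 ])), (0.23, array([0.4986, 0.3922, 0.004 ]))] [(0.45, array([ 0.547, -0.13 ,  0.01 ]))]
```

Emit:
send_rows(
  deltas=[
    [[-0.03,0,-0.03],0],
    [[-0.06,0,-0.06],0],
    [[-0.095,0,-0.09],0],
    [[-0.095,0,-0.105],0],
    [[-0.095,0,-0.105],0],
  ],
)

```text
clock: 30.88
tool_pos: [0.5402, 0.086, 0.293]
orientation: [-179.9, -0.3, 0.4]
force: [1.0, -0.7, 0.3]
opening: 0.0437
gripper_force: 0.0
```

```bash
cat > m.py <<'E'
from h import *
import sys
s=ctrl.snapshot('wrist'); save(s,sys.argv[1]+'f.png')
u,v=px(s,[.617,.0889,.096]); print(u,v,[ (round(d['conf'],2),(np.array(d['xy'])*[640,480]).round()) for d in ctrl.boxes_of(s,'cell0_center')])
x0,y0=int(max(0,u-70)),int(max(0,v-70)); cv2.imwrite('pics/'+sys.argv[1]+'.png',cv2.resize(cv2.cvtColor(s['color'][y0:y0+140,x0:x0+140],4),(480,480),interpolation=cv2.INTER_CUBIC)); print(x0,y0)
E
python3 m.py mouth1
```

```text
316.86066143141875 112.72044490242641 [(0.72, array([562., 145.]))]
246 42
```

View pics/mouth1.png

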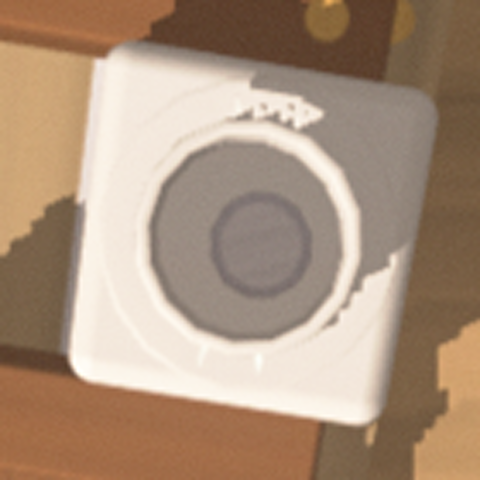

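The crop shows one cell lying on the floor of the jar, seen through the mouth. The rim's centre at crop pixel (252,238) puts the mouth at about (0.617,0.0875). Next comes the cell at (0.485,-0.144).

Emit:
send_rows(
  deltas=[
    [[-0.01,0.045,0],0],
    [[-0.02,0.095,0],0],
    [[-0.03,0.145,0],0],
    [[-0.045,0.19,0],0],
    [[-0.055,0.235,0],0],
  ],
  gripper=0.42,
)

```text
clock: 31.4
tool_pos: [0.4959, -0.1042, 0.2878]
orientation: [180.0, 0.2, 0.3]
force: [0.6, -0.2, 0.0]
opening: 0.0367
gripper_force: 0.0
```

Emit:
send_rows(
  deltas=[
    [[-0.0136,0.05,0],0],
    [[-0.0136,0.0523,0],0],
    [[-0.0136,0.0523,0],0],
    [[-0.0136,0.0523,0],0],
    [[-0.0136,0.0523,0],0],
  ],
)

```text
clock: 31.82
tool_pos: [0.4868, -0.1439, 0.2886]
orientation: [-180.0, 0.1, 0.4]
force: [0.5, -0.6, -0.2]
opening: 0.0366
gripper_force: 0.0
```

```bash
python3 cc.py; python3 g.py .4853 -.1438 .0675 0.4
```

```text
(592.0, -127.5, 12.0, array([301.,  73.]))
(532.5, -208.3, 14.5, array([395., 147.]))
(534.4, -134.7, 10.3, array([310., 145.]))
(485.4, -143.7, 12.1, array([320., 201.]))
31.87 [ 0.4869 -0.1436  0.2888] [-1.8e+02  6.0e-02  3.9e-01] F [1.1 0.1 1.1] open 0.0369 0.0 q [  6.   5. -20.  -0. -65.  85.]
delta [-1.700e-03  2.000e-04  2.766e-01] turn -0.0001
```

Emit:
send_rows(
  deltas=[
    [[-0.0017,0,0.045],0],
    [[-0.0017,0,0.09],0],
    [[-0.0017,0,0.135],0],
    [[-0.0017,0,0.18],0],
    [[-0.0017,0,0.22],0],
  ],
)

```text
clock: 32.28
tool_pos: [0.4851, -0.1432, 0.1116]
orientation: [-180.0, 0.0, 0.5]
force: [1.3, -0.8, -0.4]
opening: 0.037
gripper_force: 0.0
```

Emit:
send_rows(
  deltas=[
    [[0,0,0.02],0],
    [[0,0,0.04],0],
    [[0,0,0.056],0],
    [[0,0,0.056],0],
    [[0,0,0.056],0],
  ],
)

```text
clock: 32.7
tool_pos: [0.4855, -0.1434, 0.0679]
orientation: [180.0, 0.1, 0.5]
force: [0.4, 0.1, -0.3]
opening: 0.0371
gripper_force: 0.0
```

Emit:
send_rows(
  deltas=[
    [[0,0,0],0],
    [[0,0,0],0],
    [[0,0,0],0],
    [[0,0,0],0],
    [[0,0,0],0],
  ],
  gripper=0,
)

```text
clock: 33.12
tool_pos: [0.4853, -0.1444, 0.069]
orientation: [-180.0, -0.0, 0.3]
force: [-0.1, 0.7, 1.9]
opening: 0.0227
gripper_force: 30.0
```

Emit:
send_rows(
  deltas=[
    [[0,0,-0.01],0],
    [[0,0,-0.03],0],
    [[0,0,-0.06],0],
    [[0,0,-0.1],0],
    [[0,0,-0.14],0],
  ],
)

```text
clock: 33.53
tool_pos: [0.4844, -0.1447, 0.1821]
orientation: [180.0, 0.1, 0.3]
force: [1.9, -0.8, -0.2]
opening: 0.0226
gripper_force: 30.0
```

```bash
python3 g.py .617 .0875 .18 0.4
```

```text
33.53 [ 0.4844 -0.1447  0.1821] [1.7999e+02 8.0000e-02 3.2000e-01] F [ 1.9 -0.8 -0.2] open 0.0226 30.0 q [  6.  11. -29.   0. -50.  85.]
delta [ 0.1674 -0.2893  0.0024] turn -0.0008
```

Emit:
send_rows(
  deltas=[
    [[0.02,-0.04,0],0],
    [[0.045,-0.08,0],0],
    [[0.07,-0.125,0],0],
    [[0.095,-0.17,0],0],
    [[0.12,-0.21,0],0],
  ],
)

```text
clock: 33.95
tool_pos: [0.5808, 0.0259, 0.1819]
orientation: [-180.0, -0.1, 0.3]
force: [-0.2, -0.3, -0.1]
opening: 0.0227
gripper_force: 30.0
```

Emit:
send_rows(
  deltas=[
    [[0.02,-0.035,0],0],
    [[0.035,-0.06,0],0],
    [[0.0455,-0.0793,0],0],
    [[0.0455,-0.0793,0.01],0],
    [[0.0455,-0.0793,0.01],0],
  ],
)

```text
clock: 34.37
tool_pos: [0.6154, 0.0879, 0.1714]
orientation: [180.0, 0.1, 0.4]
force: [-0.5, -1.1, -1.0]
opening: 0.0225
gripper_force: 30.0
```

Emit:
send_rows(
  deltas=[
    [[0,0,0.004],0],
    [[0,0,0.006],0],
    [[0,0,0.006],0],
    [[0,0,0.006],0],
    [[0,0,0.006],0],
  ],
)

```text
clock: 34.78
tool_pos: [0.6161, 0.0871, 0.1683]
orientation: [-180.0, -0.0, 0.3]
force: [-0.5, 0.8, -0.2]
opening: 0.0224
gripper_force: 30.0
```

```bash
python3 g.py .617 .0875 .165 0.4
```

```text
34.78 [0.6161 0.0871 0.1683] [-1.7999e+02 -2.0000e-02  3.0000e-01] F [-0.5  0.8 -0.2] open 0.0224 30.0 q [ 26.  22. -15.   0. -53.  64.]
delta [ 0.0011 -0.0004  0.0041] turn -0.0012
```

Release here after a small final drop, then check the mouth from above and take the last cell.

Emit:
send_rows(
  deltas=[
    [[0.001,0,0.004],0],
    [[0.001,0,0.004],0],
    [[0.001,0,0.004],0],
    [[0.001,0,0.004],0],
    [[0.001,0,0.004],0],
  ],
)

```text
clock: 35.2
tool_pos: [0.617, 0.0877, 0.1647]
orientation: [180.0, 0.0, 0.3]
force: [0.2, 0.1, 0.3]
opening: 0.0227
gripper_force: 30.0
```

Emit:
send_rows(
  deltas=[
    [[0,0,0],0],
    [[0,0,0],0],
    [[0,0,0],0],
    [[0,0,0],0],
    [[0,0,0],0],
  ],
  gripper=0.5,
)

```text
clock: 35.62
tool_pos: [0.617, 0.0877, 0.1647]
orientation: [-180.0, -0.0, 0.3]
force: [-0.5, 0.3, -1.0]
opening: 0.0429
gripper_force: 0.0
```

Emit:
send_rows(
  deltas=[
    [[0,0,-0.03],0],
    [[0,0,-0.06],0],
    [[-0.03,0,-0.09],0],
    [[-0.06,0,-0.12],0],
    [[-0.095,0,-0.156],0],
  ],
)

```text
clock: 36.03
tool_pos: [0.5401, 0.087, 0.2892]
orientation: [179.9, 0.1, 0.3]
force: [0.4, 1.1, 0.3]
opening: 0.0437
gripper_force: 0.0
```

```bash
python3 m.py mouth2; python3 cc.py; python3 g.py .592 -.1276 .2 0.4; python3 - <<'E'
from h import *
a=cv2.imread('pics/mouth1.png').astype(int);b=cv2.imread('pics/mouth2.png').astype(int)
print(a[150:330:25,170:340:25].mean(2).round());print(b[150:330:25,170:340:25].mean(2).round())
E
```

```text
317.2722489491115 110.28997711644502 [(0.67, array([564., 141.])), (0.15, array([616.,   5.]))]
247 40
(592.6, -125.1, 13.4, array([566., 143.]))
(532.4, -200.9, 13.4, array([633., 212.]))
(534.4, -133.0, 12.5, array([564., 209.]))
36.18 [0.5406 0.0876 0.2929] [-179.84   -0.32    0.4 ] F [-0.1 -0.3 -0.2] open 0.044 0.0 q [ 30.   8. -16.   0. -66.  61.]
delta [0.0617 0.2697 0.1158] turn -0.0
[[223. 179. 139. 140. 139. 229. 196.]
 [153. 142. 141. 139. 139. 142. 226.]
 [142. 142. 143. 120. 120. 140. 140.]
 [142. 142. 118. 133. 133. 128. 140.]
 [140. 141. 121. 132. 132. 135. 141.]
 [142. 141. 120. 130. 129. 119. 141.]
 [133. 140. 141. 140. 138. 139. 129.]
 [234. 143. 138. 141. 142. 131. 217.]]
[[230. 215. 200. 177. 191. 225. 183.]
 [207. 168. 147. 150. 161. 187. 211.]
 [163. 143. 138. 131. 133. 141. 190.]
 [140. 136. 126. 129. 125. 134. 141.]
 [141. 117. 130. 130. 131. 114. 138.]
 [140. 123. 129. 133. 130. 117. 138.]
 [135. 138. 127. 129. 128. 136. 136.]
 [196. 136. 136. 133. 135. 134. 181.]]
```

Emit:
send_rows(
  deltas=[
    [[0.01,0.045,0],0],
    [[0.02,0.09,0],0],
    [[0.03,0.135,0],0],
    [[0.045,0.18,0],0],
    [[0.055,0.225,0],0],
  ],
  gripper=0.42,
)

```text
clock: 36.6
tool_pos: [0.5867, -0.0942, 0.2885]
orientation: [180.0, 0.1, 0.4]
force: [1.6, 0.4, 0.7]
opening: 0.0369
gripper_force: 0.0
```

Emit:
send_rows(
  deltas=[
    [[0.0067,0.0447,0],0],
    [[0.0067,0.0447,0.04],0],
    [[0.0067,0.0447,0.08],0],
    [[0.0067,0.0447,0.12],0],
    [[0.0067,0.0447,0.16],0],
  ],
)

```text
clock: 37.02
tool_pos: [0.5914, -0.129, 0.1592]
orientation: [-180.0, 0.0, 0.3]
force: [0.6, -0.3, -0.0]
opening: 0.0368
gripper_force: 0.0
```

Emit:
send_rows(
  deltas=[
    [[0,0,0.03],0],
    [[0,0,0.06],0],
    [[0,0,0.09],0],
    [[0,0,0.1],0],
    [[0,0,0.1],0],
  ],
)

```text
clock: 37.43
tool_pos: [0.5901, -0.1285, 0.0784]
orientation: [180.0, 0.3, 0.3]
force: [-0.7, 0.2, -0.1]
opening: 0.0371
gripper_force: 0.0
```

```bash
python3 g.py .592 -.1276 .0675 0.3; python3 cc.py side; python3 cc.py scene
```

```text
37.43 [ 0.5901 -0.1285  0.0784] [179.98   0.33   0.3 ] F [-0.7  0.2 -0.1] open 0.0371 0.0 q [  6.  26. -22.  -0. -42.  84.]
delta [ 0.0025 -0.0011  0.0136] turn 0.0
```

Emit:
send_rows(
  deltas=[
    [[0.001,-0.001,0.005],0],
    [[0.0015,-0.001,0.01],0],
    [[0.0015,-0.001,0.013],0],
    [[0.0015,-0.001,0.013],0],
    [[0.0015,-0.001,0.013],0],
  ],
)

```text
clock: 37.95
tool_pos: [0.5928, -0.1274, 0.0713]
orientation: [-180.0, -0.0, 0.3]
force: [0.2, 0.5, 0.6]
opening: 0.0368
gripper_force: 0.0
```

Emit:
send_rows(
  deltas=[
    [[0,0,0],0],
    [[0,0,0],0],
    [[0,0,0],0],
    [[0,0,0],0],
    [[0,0,0],0],
  ],
  gripper=0,
)

```text
clock: 38.37
tool_pos: [0.5929, -0.1274, 0.0713]
orientation: [180.0, -0.0, 0.3]
force: [-0.6, 0.6, 1.7]
opening: 0.0214
gripper_force: 30.0
```

Emit:
send_rows(
  deltas=[
    [[0,0,-0.01],0],
    [[0,0,-0.03],0],
    [[0,0,-0.06],0],
    [[0,0,-0.1],0],
    [[0,0,-0.14],0],
  ],
)

```text
clock: 38.78
tool_pos: [0.5922, -0.1274, 0.1842]
orientation: [180.0, 0.1, 0.3]
force: [0.5, 0.3, -0.4]
opening: 0.0214
gripper_force: 30.0
```

```bash
python3 g.py .617 .0875 .18 0.3
```

```text
38.78 [ 0.5922 -0.1274  0.1842] [1.7999e+02 9.0000e-02 3.4000e-01] F [ 0.5  0.3 -0.4] open 0.0214 30.0 q [  6.  19. -16.  -0. -54.  84.]
delta [ 0.0325 -0.2685  0.0052] turn 0.0004
```

Emit:
send_rows(
  deltas=[
    [[0.003,-0.02,0],0],
    [[0.007,-0.055,0],0],
    [[0.012,-0.095,0],0],
    [[0.017,-0.135,0],0],
    [[0.022,-0.175,0],0],
  ],
)

```text
clock: 39.2
tool_pos: [0.6095, 0.0139, 0.1839]
orientation: [-180.0, -0.0, 0.3]
force: [0.7, 0.2, -0.6]
opening: 0.0213
gripper_force: 30.0
```

Emit:
send_rows(
  deltas=[
    [[0.004,-0.035,0],0],
    [[0.008,-0.065,0],0],
    [[0.01,-0.085,0],0],
    [[0.0105,-0.0935,0.005],0],
    [[0.0105,-0.0935,0.01],0],
  ],
)

```text
clock: 39.62
tool_pos: [0.6177, 0.0887, 0.1751]
orientation: [-180.0, -0.0, 0.4]
force: [-0.9, -0.7, 0.6]
opening: 0.0215
gripper_force: 30.0
```

Emit:
send_rows(
  deltas=[
    [[0,0,0.004],0],
    [[0,0,0.006],0],
    [[0,0,0.006],0],
    [[0,0,0.006],0],
    [[0,0,0.006],0],
  ],
)

```text
clock: 40.03
tool_pos: [0.6177, 0.0868, 0.1704]
orientation: [180.0, -0.0, 0.3]
force: [0.6, 0.7, -0.2]
opening: 0.0218
gripper_force: 30.0
```

```bash
python3 g.py .617 .0875 .168 0.3
```

```text
40.03 [0.6177 0.0868 0.1704] [ 1.8e+02 -1.0e-02  2.8e-01] F [ 0.6  0.7 -0.2] open 0.0218 30.0 q [ 26.  22. -15.   0. -54.  64.]
delta [-0.0008 -0.0009  0.003 ] turn -0.0002
```

Emit:
send_rows(
  deltas=[
    [[-0.001,-0.001,0.002],0],
    [[-0.001,-0.001,0.002],0],
    [[-0.001,-0.001,0.002],0],
    [[-0.001,-0.001,0.002],0],
    [[-0.001,-0.001,0.002],0],
  ],
)

```text
clock: 40.45
tool_pos: [0.6168, 0.0884, 0.1687]
orientation: [-180.0, -0.0, 0.3]
force: [0.5, 0.1, -1.4]
opening: 0.021
gripper_force: 30.0
```

Emit:
send_rows(
  deltas=[
    [[0,0,0],0],
    [[0,0,0],0],
    [[0,0,0],0],
    [[0,0,0],0],
    [[0,0,0],0],
  ],
  gripper=0.5,
)

```text
clock: 40.87
tool_pos: [0.6168, 0.0884, 0.1687]
orientation: [-180.0, -0.0, 0.3]
force: [0.0, -0.2, 0.8]
opening: 0.043
gripper_force: 0.0
```

Emit:
send_rows(
  deltas=[
    [[0,0,-0.03],0],
    [[0,0,-0.06],0],
    [[-0.03,0,-0.09],0],
    [[-0.06,0,-0.12],0],
    [[-0.095,0,-0.156],0],
  ],
)

```text
clock: 41.28
tool_pos: [0.5399, 0.0876, 0.2932]
orientation: [179.9, 0.1, 0.3]
force: [0.2, 1.0, 0.6]
opening: 0.0441
gripper_force: 0.0
```

```bash
python3 m.py mouth3; python3 cc.py; python3 - <<'E'
from h import *
# montage: mouth (left), cells area in scene and side (right)
a=cv2.imread('pics/mouth3.png')[:,:,:]
r=[]
for c in ('scene','side'):
    s=ctrl.snapshot(c); u,v=np.int32(px(s,[.57,-.1,0])); r.append(cv2.resize(cv2.cvtColor(s['color'][v-60:v+60,u-80:u+80],4),(320,240)))
cv2.imwrite('pics/mont.png',np.hstack([a,np.vstack(r)]))
E
```

```text
318.2871374144172 109.83935040892658 [(0.79, array([317., 111.]))]
248 39
(533.2, -202.5, 13.6, array([632., 210.]))
(534.4, -132.8, 12.6, array([562., 207.]))
(464.1, 150.7, 9.1, array([256., 277.]))
```

View pics/mont.png

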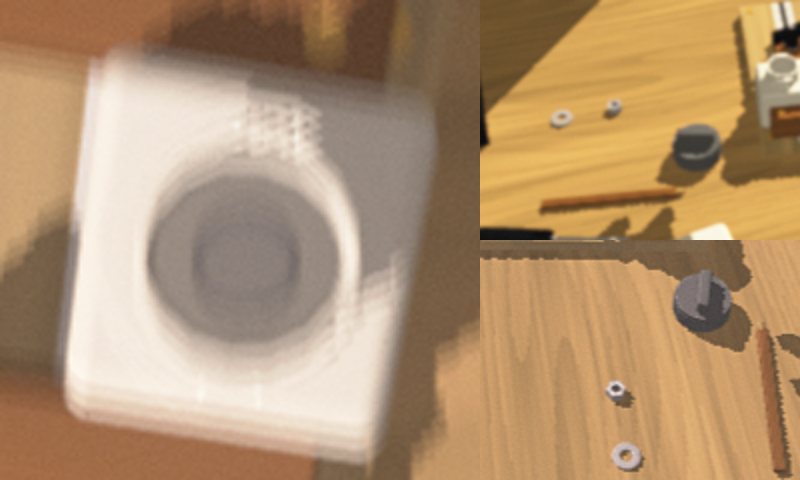

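All three cells are in the jar, stacked inside the mouth in the crop. Only the nut and washer remain on the bench, and the cap stands where I left it. Next I fetch the cap.

Emit:
send_rows(
  deltas=[
    [[0.03,0.035,0],-0.07],
    [[0.06,0.07,0],-0.14],
    [[0.09,0.105,0],-0.21],
    [[0.12,0.14,0],-0.28],
    [[0.1365,0.1605,0],-0.35],
  ],
)

```text
clock: 41.95
tool_pos: [0.6527, -0.0427, 0.2907]
orientation: [-180.0, 0.2, 32.1]
force: [0.3, 0.9, 0.3]
opening: 0.0439
gripper_force: 0.0
```

Emit:
send_rows(
  deltas=[
    [[0,0,0.03],-0.07],
    [[0,0,0.06],-0.14],
    [[0,0,0.09],-0.21],
    [[0,0,0.12],-0.28],
    [[0,0,0.15],-0.35],
  ],
)

```text
clock: 42.37
tool_pos: [0.6505, -0.0405, 0.1702]
orientation: [-179.9, 0.1, 63.6]
force: [-0.9, -0.1, -0.1]
opening: 0.0437
gripper_force: 0.0
```

Emit:
send_rows(
  deltas=[
    [[0,0,0],-0.07],
    [[0,0,0],-0.09],
    [[0,0,0],-0.09],
    [[0,0,0],-0.09],
    [[0,0,0],-0.09],
  ],
)

```text
clock: 42.78
tool_pos: [0.6508, -0.04, 0.1726]
orientation: [-179.9, 0.0, 71.3]
force: [-0.0, -0.2, 1.1]
opening: 0.0437
gripper_force: 0.0
```

```bash
python3 g.py .65 -.0403 .0945 71.4;  python3 - <<'E'
from h import *
for c in ('side','scene'):
    s=ctrl.snapshot(c); print([(d['conf'],np.array(d['xy'])*[640,480]) for d in ctrl.boxes_of(s,'cap_bar')[:2]],px(s,[.65,-.0403,.03]))
E
```

```text
42.78 [ 0.6508 -0.04    0.1726] [-1.7995e+02  3.0000e-02  7.1330e+01] F [-0.  -0.2  1.1] open 0.0437 0.0 q [ 14.  24. -11.  -0. -55. 148.]
delta [-0.0006 -0.0007  0.0977] turn -0.0008
[(0.79, array([381.696, 305.808]))] [382.22870156 302.45849461]
[(0.69, array([287.808, 309.6  ]))] [285.32289854 303.58093588]
```

Emit:
send_rows(
  deltas=[
    [[-0.0006,-0.0007,0.03],0],
    [[-0.0006,-0.0007,0.06],0],
    [[-0.0006,-0.0007,0.085],0],
    [[-0.0006,-0.0007,0.098],0],
    [[-0.0006,-0.0007,0.098],0],
  ],
)

```text
clock: 43.4
tool_pos: [0.6494, -0.0403, 0.0935]
orientation: [-179.9, 0.1, 71.4]
force: [-0.4, -0.1, 0.7]
opening: 0.0438
gripper_force: 0.0
```

Emit:
send_rows(
  deltas=[
    [[0,0,0],0],
    [[0,0,0],0],
    [[0,0,0],0],
    [[0,0,0],0],
    [[0,0,0],0],
  ],
  gripper=0,
)

```text
clock: 43.82
tool_pos: [0.6503, -0.0401, 0.0958]
orientation: [179.9, -0.0, 71.4]
force: [-0.8, 0.6, 0.2]
opening: 0.0159
gripper_force: 0.0
```

Emit:
send_rows(
  deltas=[
    [[0,0,0],0],
    [[0,0,0],0],
    [[0,0,-0.03],0],
    [[0,0,-0.07],0],
    [[0,0,-0.11],0],
  ],
)

```text
clock: 44.23
tool_pos: [0.6492, -0.0403, 0.183]
orientation: [-179.9, 0.1, 71.4]
force: [-0.3, -0.0, -0.9]
opening: 0.0137
gripper_force: 30.0
```

Emit:
send_rows(
  deltas=[
    [[0,0,-0.035],0],
    [[0,0,-0.035],0],
    [[0,0,-0.035],0],
    [[0,0,-0.035],0],
    [[0,0,-0.035],0],
  ],
)

```text
clock: 44.65
tool_pos: [0.6492, -0.0402, 0.2097]
orientation: [-179.9, 0.0, 71.4]
force: [-0.2, -0.4, -2.5]
opening: 0.0135
gripper_force: 30.0
```

```bash
python3 g.py .6174 .0885 .21 71.4
```

```text
44.65 [ 0.6492 -0.0402  0.2097] [-1.7988e+02  5.0000e-02  7.1420e+01] F [-0.2 -0.4 -2.5] open 0.0135 30.0 q [ 14.  22.  -9.  -0. -60. 148.]
delta [ 0.1398 -0.089  -0.0003] turn 0.0002
```

Emit:
send_rows(
  deltas=[
    [[0.02,-0.012,0],0],
    [[0.05,-0.032,0],0],
    [[0.085,-0.054,0],0],
    [[0.115,-0.073,0],0],
    [[0.139,-0.0885,0],0],
  ],
)

```text
clock: 45.07
tool_pos: [0.6172, 0.0894, 0.2095]
orientation: [-179.9, 0.1, 71.5]
force: [0.6, -0.3, -0.2]
opening: 0.0134
gripper_force: 30.0
```

Emit:
send_rows(
  deltas=[
    [[0,0,0],0],
    [[0,0,0],0],
    [[0,0,0],0],
    [[0,0,0],0],
    [[0,0,0],0],
  ],
)

```text
clock: 45.48
tool_pos: [0.6184, 0.0869, 0.2106]
orientation: [-180.0, 0.0, 71.4]
force: [-0.0, -0.2, 0.4]
opening: 0.0136
gripper_force: 30.0
```

```bash
python3 g.py .6172 .0885 .1795 71.4
```

```text
45.48 [0.6184 0.0869 0.2106] [-1.7997e+02  3.0000e-02  7.1370e+01] F [-0.  -0.2  0.4] open 0.0136 30.0 q [ 26.  19. -12.   0. -58. 135.]
delta [ 0.0015 -0.002   0.0389] turn -0.0004
```

Slow descent onto the neck, watching the force.

Emit:
send_rows(
  deltas=[
    [[0.001,-0.001,0.008],0],
    [[0.0015,-0.0017,0.016],0],
    [[0.0015,-0.0017,0.024],0],
    [[0.0015,-0.0017,0.032],0],
    [[0.0015,-0.0017,0.037],0],
  ],
)

```text
clock: 45.9
tool_pos: [0.6169, 0.0891, 0.1801]
orientation: [-179.9, 0.1, 71.4]
force: [-1.6, -0.2, 2.2]
opening: 0.0134
gripper_force: 30.0
```

Emit:
send_rows(
  deltas=[
    [[0,0,0],0],
    [[0,0,0],0],
    [[0,0,0.001],0],
    [[0,0,0.002],0],
    [[0,0,0.003],0],
  ],
)

```text
clock: 46.32
tool_pos: [0.6176, 0.0894, 0.1796]
orientation: [180.0, -0.0, 71.4]
force: [-0.6, 0.5, 3.6]
opening: 0.0136
gripper_force: 30.0
```

Emit:
send_rows(
  deltas=[
    [[0,0,0.002],0],
    [[0,0,0.004],0],
    [[0,0,0.005],0],
    [[0,0,0.005],0],
    [[0,0,0.005],0],
  ],
)

```text
clock: 46.73
tool_pos: [0.6176, 0.0894, 0.1757]
orientation: [180.0, -0.0, 71.4]
force: [-2.2, -1.1, 6.8]
opening: 0.0132
gripper_force: 30.0
```

Emit:
send_rows(
  deltas=[
    [[0,0,0.001],0],
    [[0,0,0.002],0],
    [[0,0,0.0035],0],
    [[0,0,0.0035],0],
    [[0,0,0.0035],0],
  ],
)

```text
clock: 47.15
tool_pos: [0.6176, 0.0894, 0.1732]
orientation: [179.9, -0.0, 71.5]
force: [-4.1, -0.7, 9.1]
opening: 0.0138
gripper_force: 30.0
```

```bash
python3 g.py .6172 .0885 .173 71.4
```

```text
47.15 [0.6176 0.0894 0.1732] [ 1.7995e+02 -2.0000e-02  7.1450e+01] F [-4.1 -0.7  9.1] open 0.0138 30.0 q [ 26.  21. -15.   0. -54. 135.]
delta [-0.0013 -0.0001  0.0002] turn 0.0006
```

Emit:
send_rows(
  deltas=[
    [[0,0,0.0003],0.06],
    [[0,0,0.0003],0.13],
    [[0,0,0.0003],0.2],
    [[0,0,0.0003],0.27],
    [[0,0,0.0003],0.34],
  ],
)

```text
clock: 47.57
tool_pos: [0.6185, 0.0893, 0.1735]
orientation: [179.9, -0.1, 40.6]
force: [0.0, -2.3, 9.0]
opening: 0.0139
gripper_force: 30.0
```

Emit:
send_rows(
  deltas=[
    [[0,0,0],0.07],
    [[0,0,0],0.14],
    [[0,0,0],0.21],
    [[0,0,0],0.28],
    [[0,0,0],0.35],
  ],
)

```text
clock: 47.98
tool_pos: [0.6183, 0.0893, 0.1734]
orientation: [180.0, -0.1, 9.1]
force: [-1.5, -1.6, 8.8]
opening: 0.0137
gripper_force: 30.0
```

Emit:
send_rows(
  deltas=[
    [[0,0,0],0.07],
    [[0,0,0],0.14],
    [[0,0,0],0.2],
    [[0,0,0],0.22],
    [[0,0,0],0.22],
  ],
)

```text
clock: 48.4
tool_pos: [0.6184, 0.089, 0.1735]
orientation: [180.0, -0.2, -10.5]
force: [-1.1, -2.7, 8.5]
opening: 0.0136
gripper_force: 30.0
```

```bash
python3 g.py .6172 .0885 .173 -8.7; python3 -c "
from h import *
print(ctrl.get_obs()['moment'])"
```

```text
48.4 [0.6184 0.089  0.1735] [ 1.800e+02 -1.500e-01 -1.055e+01] F [-1.1 -2.7  8.5] open 0.0136 30.0 q [ 26.  21. -15.   0. -54.  53.]
delta [-0.0014  0.001   0.0006] turn -0.0206
[-1.26947463  0.24629599  0.16599827]
```

Emit:
send_rows(
  deltas=[
    [[0,0,0],-0.015],
    [[0,0,-0.002],-0.015],
    [[0,0,-0.004],-0.015],
    [[0,0,-0.0055],-0.015],
    [[0,0,-0.0055],-0.015],
  ],
)

```text
clock: 48.82
tool_pos: [0.6184, 0.0892, 0.1775]
orientation: [-180.0, -0.1, -9.1]
force: [1.9, -2.5, 6.0]
opening: 0.0133
gripper_force: 30.0
```

Emit:
send_rows(
  deltas=[
    [[0,0,0],0],
    [[0,0,0],0],
    [[0,0,0],0],
    [[0,0,0],0],
    [[0,0,0],0],
  ],
  gripper=0.5,
)

```text
clock: 49.23
tool_pos: [0.6172, 0.0895, 0.1761]
orientation: [180.0, 0.0, -9.1]
force: [1.4, 0.4, 0.3]
opening: 0.0405
gripper_force: 0.0
```

Emit:
send_rows(
  deltas=[
    [[0,0,-0.02],0],
    [[0,0,-0.04],0],
    [[0,0,-0.06],0],
    [[0,0,-0.06],0],
    [[0,0,-0.06],0],
  ],
)

```text
clock: 49.65
tool_pos: [0.6178, 0.0896, 0.2253]
orientation: [-179.9, -0.1, -9.1]
force: [-0.2, -0.4, -0.9]
opening: 0.0433
gripper_force: 0.0
```

```bash
python3 g.py .5155 .131 .225 -77.7; python3 - <<'E'
from h import *
for c in ('side','scene'):
    s=ctrl.snapshot(c); print([(d['conf'],np.array(d['xy'])*[640,480]) for d in ctrl.boxes_of(s,'cap_bar')[:2]],px(s,[.617,.0889,.105]))
E
```

```text
49.65 [0.6178 0.0896 0.2253] [-1.7993e+02 -9.0000e-02 -9.1100e+00] F [-0.2 -0.4 -0.9] open 0.0433 0.0 q [ 26.  19. -11.  -0. -60.  55.]
delta [-0.1344 -0.0308  0.0002] turn 0.7621
[(0.83, array([360.128, 240.912])), (0.61, array([344.576, 380.688]))] [358.57399694 239.75986132]
[(0.74, array([331.392, 271.68 ]))] [328.56785635 264.58227963]
```

Emit:
send_rows(
  deltas=[
    [[-0.03,-0.007,0],0.07],
    [[-0.065,-0.015,0],0.14],
    [[-0.1,-0.023,0],0.21],
    [[-0.1345,-0.0305,0],0.28],
    [[-0.1345,-0.0305,0],0.35],
  ],
)

```text
clock: 50.27
tool_pos: [0.5111, 0.1309, 0.2239]
orientation: [179.9, 0.1, -40.9]
force: [-0.3, 0.4, -0.2]
opening: 0.0438
gripper_force: 0.0
```

Emit:
send_rows(
  deltas=[
    [[0,0,0],0.07],
    [[0,0,0],0.14],
    [[0,0,0],0.21],
    [[0,0,0],0.28],
    [[0,0,0],0.35],
  ],
)

```text
clock: 50.68
tool_pos: [0.5147, 0.1304, 0.2238]
orientation: [179.9, -0.0, -72.4]
force: [0.3, 0.6, -0.9]
opening: 0.0438
gripper_force: 0.0
```

Emit:
send_rows(
  deltas=[
    [[0,0,0],0.06],
    [[0,0,0],0.062],
    [[0,0,0],0.062],
    [[0,0,0],0.062],
    [[0,0,0],0.062],
  ],
)

```text
clock: 51.1
tool_pos: [0.515, 0.1305, 0.2242]
orientation: [180.0, -0.0, -77.6]
force: [0.2, 0.1, 0.7]
opening: 0.0441
gripper_force: 0.0
```

```bash
python3 g.py .5155 .1307 .121 -77.7
```

```text
51.1 [0.515  0.1305 0.2242] [ 1.7998e+02 -1.0000e-02 -7.7570e+01] F [0.2 0.1 0.7] open 0.0441 0.0 q [ 35.  10. -23.   0. -57. -23.]
delta [-1.000e-04 -7.000e-04  1.291e-01] turn 0.0015
```

Emit:
send_rows(
  deltas=[
    [[0,-0.0007,0.03],0],
    [[0,-0.0007,0.06],0],
    [[0,-0.0007,0.09],0],
    [[0,-0.0007,0.115],0],
    [[0,-0.0007,0.129],0],
  ],
)

```text
clock: 51.52
tool_pos: [0.5145, 0.13, 0.1189]
orientation: [179.8, -0.0, -77.6]
force: [-0.4, 0.2, 0.2]
opening: 0.0436
gripper_force: 0.0
```

Emit:
send_rows(
  deltas=[
    [[0,0,0],0],
    [[0,0,0],0],
    [[0,0,0],0],
    [[0,0,0],0],
    [[0,0,0],0],
  ],
)

```text
clock: 51.93
tool_pos: [0.5161, 0.131, 0.1223]
orientation: [-179.9, 0.0, -77.7]
force: [-0.1, -0.2, 0.3]
opening: 0.044
gripper_force: 0.0
```

Emit:
send_rows(
  deltas=[
    [[0,0,0],0],
    [[0,0,0],0],
    [[0,0,0],0],
    [[0,0,0],0],
    [[0,0,0],0],
  ],
  gripper=0,
)

```text
clock: 52.35
tool_pos: [0.5154, 0.1306, 0.1213]
orientation: [180.0, -0.0, -77.7]
force: [-8.9, 0.3, 7.6]
opening: 0.0158
gripper_force: 5.8
```

Emit:
send_rows(
  deltas=[
    [[0,0,0],0],
    [[0,0,0],0],
    [[0,0,0],-0.06],
    [[0,0,0],-0.12],
    [[0,0,0],-0.19],
  ],
)

```text
clock: 52.77
tool_pos: [0.5148, 0.1303, 0.1211]
orientation: [179.9, 0.0, -60.4]
force: [-4.1, 0.9, 2.8]
opening: 0.0134
gripper_force: 30.0
```

Emit:
send_rows(
  deltas=[
    [[0,0,0],-0.07],
    [[0,0,0],-0.14],
    [[0,0,0],-0.21],
    [[0,0,0],-0.28],
    [[0,0,0],-0.35],
  ],
)

```text
clock: 53.18
tool_pos: [0.5152, 0.1308, 0.1211]
orientation: [180.0, 0.0, -28.8]
force: [-1.4, 1.7, 0.5]
opening: 0.014
gripper_force: 30.0
```

Emit:
send_rows(
  deltas=[
    [[0,0,0],-0.07],
    [[0,0,0],-0.1],
    [[0,0,0],-0.1],
    [[0,0,0],-0.1],
    [[0,0,0],-0.1],
  ],
)

```text
clock: 53.6
tool_pos: [0.5154, 0.131, 0.1212]
orientation: [-180.0, 0.0, -20.2]
force: [-4.7, 4.7, 1.9]
opening: 0.0139
gripper_force: 30.0
```

```bash
python3 g.py .5056 .132 .121 -20
```

```text
53.6 [0.5154 0.131  0.1212] [-1.7999e+02  2.0000e-02 -2.0190e+01] F [-4.7  4.7  1.9] open 0.0139 30.0 q [ 35.  17. -30.  -0. -43.  34.]
delta [-0.0119  0.003   0.0002] turn -0.0021
```

Emit:
send_rows(
  deltas=[
    [[0,0,0],0],
    [[-0.003,0.0006,0],0],
    [[-0.006,0.0012,0],0],
    [[-0.009,0.0018,0],0],
    [[-0.0122,0.0025,0],0],
  ],
)

```text
clock: 54.02
tool_pos: [0.5059, 0.1324, 0.1212]
orientation: [-180.0, -0.0, -20.1]
force: [1.9, 3.6, -4.2]
opening: 0.0138
gripper_force: 30.0
```

Emit:
send_rows(
  deltas=[
    [[0,0,0],0],
    [[0,0,0],0],
    [[0,0,0],0],
    [[0,0,0],0],
    [[0,0,0],0],
  ],
  gripper=0.5,
)

```text
clock: 54.43
tool_pos: [0.5056, 0.1319, 0.1212]
orientation: [180.0, 0.0, -20.1]
force: [0.4, 0.7, 0.1]
opening: 0.0406
gripper_force: 0.0
```

Emit:
send_rows(
  deltas=[
    [[0,0,-0.03],0],
    [[0,0,-0.06],0],
    [[0,0,-0.09],0],
    [[0,0,-0.125],0],
    [[0,0,-0.13],0],
  ],
)

```text
clock: 54.85
tool_pos: [0.5076, 0.1328, 0.23]
orientation: [-179.7, -0.3, -20.1]
force: [0.6, 0.3, 0.3]
opening: 0.0439
gripper_force: 0.0
```

```bash
python3 g.py .617 .089 .225 -8.9; python3 - <<'E'
from h import *
s=ctrl.snapshot('side'); print([(d['conf'],np.array(d['xy'])*[640,480]) for d in ctrl.boxes_of(s,'cap_bar')[:2]]); save(s,'s2.png')
s=ctrl.snapshot('wrist'); u,v=px(s,[.617,.0889,.1085]); print(u,v)
for d in ctrl.cut_out(s,'cap_bar')[:1]:
    ys,xs=np.nonzero(d['pixels']); print(d['conf'],d['xy']*np.array([640,480]),xs.min(),xs.max(),ys.min(),ys.max(),w(s,xs.mean(),ys.mean(),.1085))
E
```

```text
54.85 [0.5076 0.1328 0.23  ] [-179.73   -0.28  -20.05] F [0.6 0.3 0.3] open 0.0439 0.0 q [ 36.   9. -24.   0. -57.  34.]
delta [0.1472 0.0046 0.007 ] turn -0.1239
[(0.98, array([360.384, 237.984])), (0.2, array([448.384, 402.096]))]
327.884401158991 14.697832280809052
0.65 [329.6    37.488] 255 398 0 90 [0.60832002 0.09280721 0.1085    ]
```

Emit:
send_rows(
  deltas=[
    [[0.03,0.001,0],-0.03],
    [[0.07,0.003,0],-0.06],
    [[0.11,0.0045,0],-0.09],
    [[0.148,0.0046,0],-0.1239],
    [[0.148,0.0046,0],-0.1239],
  ],
)

```text
clock: 55.47
tool_pos: [0.6189, 0.0862, 0.2225]
orientation: [179.9, 0.1, -8.9]
force: [0.9, 1.1, -0.3]
opening: 0.0437
gripper_force: 0.0
```

Emit:
send_rows(
  deltas=[
    [[0,0,0],0],
    [[0,0,0],0],
    [[0,0,0],0],
    [[0,0,0],0],
    [[0,0,0],0],
  ],
)

```text
clock: 55.88
tool_pos: [0.6151, 0.0884, 0.2255]
orientation: [-180.0, -0.0, -8.9]
force: [-1.0, -0.5, 0.1]
opening: 0.0437
gripper_force: 0.0
```

```bash
python3 g.py .617 .089 .1772 -8.9; python3 g.py .629 .208 .20 -8.9 
```

```text
55.88 [0.6151 0.0884 0.2255] [-1.7999e+02 -1.0000e-02 -8.9100e+00] F [-1.  -0.5  0.1] open 0.0437 0.0 q [ 26.  18. -12.  -0. -60.  55.]
delta [ 0.0022 -0.0011  0.0603] turn -0.0001
55.88 [0.6151 0.0884 0.2255] [-1.7999e+02 -1.0000e-02 -8.9100e+00] F [-1.  -0.5  0.1] open 0.0437 0.0 q [ 26.  18. -12.  -0. -60.  55.]
delta [-0.006  -0.1504  0.0319] turn -0.0001
```

Descend, grip, and lift slightly to check the cap carries the jar.

Emit:
send_rows(
  deltas=[
    [[0.002,-0.001,0.02],0],
    [[0.002,-0.001,0.04],0],
    [[0.002,-0.001,0.055],0],
    [[0.002,-0.001,0.06],0],
    [[0.002,-0.001,0.06],0],
  ],
)

```text
clock: 56.3
tool_pos: [0.6166, 0.0885, 0.1762]
orientation: [179.9, 0.1, -8.9]
force: [0.1, -0.2, 0.5]
opening: 0.0438
gripper_force: 0.0
```

Emit:
send_rows(
  deltas=[
    [[0,0,0],0],
    [[0,0,0],0],
    [[0,0,0],0],
    [[0,0,0],0],
    [[0,0,0],0],
  ],
  gripper=0,
)

```text
clock: 56.72
tool_pos: [0.6175, 0.0886, 0.1777]
orientation: [-180.0, -0.0, -8.9]
force: [-0.2, -0.2, 0.2]
opening: 0.0162
gripper_force: 0.0
```

Emit:
send_rows(
  deltas=[
    [[0,0,0],0],
    [[0,0,0],0],
    [[0,0,0],0],
    [[0,0,0],0],
    [[0,0,0],0],
  ],
)

```text
clock: 57.13
tool_pos: [0.6176, 0.0887, 0.1775]
orientation: [-180.0, -0.0, -8.9]
force: [-0.2, 1.5, 3.4]
opening: 0.0135
gripper_force: 30.0
```

Emit:
send_rows(
  deltas=[
    [[0,0,-0.005],0],
    [[0,0,-0.01],0],
    [[0,0,-0.018],0],
    [[0,0,-0.025],0],
    [[0,0,-0.03],0],
  ],
)

```text
clock: 57.55
tool_pos: [0.6175, 0.0885, 0.2021]
orientation: [-180.0, -0.0, -8.9]
force: [-0.3, -0.2, -1.8]
opening: 0.0137
gripper_force: 30.0
```

```bash
python3 g.py .629 .208 .20 -8.9;  python3 - <<'E'
from h import *
for c in ('side','scene'):
    s=ctrl.snapshot(c)
    f=[]
    for n in ('jar_mid','cap_bar'):
        f.append([(round(d['conf'],2),(np.array(d['xy'])*[640,480]).round(1)) for d in ctrl.boxes_of(s,n)[:6]])
    print(c,f,'expect lifted jar',px(s,[.617,.0889,.071]),'unlifted',px(s,[.617,.0889,.047]))
E
```

```text
57.55 [0.6175 0.0885 0.2021] [-1.7999e+02 -3.0000e-02 -8.9400e+00] F [-0.3 -0.2 -1.8] open 0.0137 30.0 q [ 26.  20. -13.   0. -57.  55.]
delta [-0.0091 -0.1498  0.0027] turn -0.0005
side [[(0.98, array([219. , 213.2])), (0.75, array([218.1, 180. ])), (0.71, array([283.9, 146.5])), (0.69, array([358.3, 257.6])), (0.64, array([324.6, 143.2]))], [(0.55, array([363.2, 239.2]))]] expect lifted jar [357.53555618 249.68934946] unlifted [356.82856988 256.44949638]
scene [[(0.87, array([327.8, 278.8])), (0.81, array([364.7, 203.7])), (0.67, array([459.3, 225.2])), (0.64, array([399.6, 197.9])), (0.56, array([485.7, 249.8])), (0.32, array([344.8, 267.9]))], [(0.79, array([330.8, 265.7])), (0.43, array([161.2, 333. ]))]] expect lifted jar [328.74179628 274.03192652] unlifted [328.86093569 280.50442192]
```

```bash
python3 - <<'E'
from h import *
j=[.6172,.0887,-.152]
for c in ('side','scene'):
    s=ctrl.snapshot(c); save(s,c+'L.png')
    for n in ('jar_mid','cap_bar'):
        for d in ctrl.cut_out(s,n):
            x,y=np.array(d['xy'])*[640,480]
            if abs(x-px(s,[.617,.089,.07])[0])<15:
                ys,xs=np.nonzero(d['pixels']); print(c,n,round(d['conf'],2),'rows',np.percentile(ys,[1,50,99]),'cols',np.percentile(xs,[1,99]))
    for zb in (.018,.0426):
        c8=np.array([px(s,J(j,a,b,z)) for a in(-.034,.034) for b in (-.034,.034) for z in (zb,zb+.058)]); print(c,zb,'body rows',c8[:,1].min().round(1),c8[:,1].max().round(1))
E
```

```text
side jar_mid 0.59 rows [244. 258. 269.] cols [343. 372.]
side cap_bar 0.73 rows [239. 243. 249.] cols [348. 372.]
side 0.018 body rows 237.7 275.3
side 0.0426 body rows 230.5 268.7
scene jar_mid 0.84 rows [267.21 279.   289.  ] cols [315. 341.]
scene cap_bar 0.56 rows [249. 263. 272.] cols [318. 341.]
scene 0.018 body rows 263.1 298.3
scene 0.0426 body rows 256.3 291.9
```

The jar is lifted: its lower edge sits at rows 269 (side) and 289 (scene), which matches the lifted position. I take it out sideways and back to the tray.

Emit:
send_rows(
  deltas=[
    [[-0.005,0,0],0],
    [[-0.005,-0.03,0],0],
    [[-0.005,-0.07,0],0],
    [[-0.005,-0.11,0],0],
    [[-0.005,-0.15,0],0],
  ],
)

```text
clock: 58.57
tool_pos: [0.6319, 0.2087, 0.2015]
orientation: [-180.0, -0.0, -9.0]
force: [0.4, -0.8, -2.8]
opening: 0.014
gripper_force: 30.0
```

```bash
python3 g.py .485 .396 .2025 -8.5
```

```text
58.57 [0.6319 0.2087 0.2015] [-1.7999e+02 -1.0000e-02 -8.9900e+00] F [ 0.4 -0.8 -2.8] open 0.014 30.0 q [ 35.  23.  -7.  -0. -59.  46.]
delta [-0.218  -0.2025 -0.0013] turn -0.0054
```

Emit:
send_rows(
  deltas=[
    [[-0.02,-0.018,0],0],
    [[-0.045,-0.042,0],0],
    [[-0.07,-0.065,0],0],
    [[-0.095,-0.088,0],0],
    [[-0.12,-0.111,0],0],
  ],
)

```text
clock: 58.98
tool_pos: [0.5499, 0.3112, 0.2011]
orientation: [180.0, 0.0, -8.9]
force: [0.5, 0.2, -2.0]
opening: 0.0137
gripper_force: 30.0
```

Emit:
send_rows(
  deltas=[
    [[-0.025,-0.023,0],0],
    [[-0.05,-0.047,0],0],
    [[-0.075,-0.07,0],0],
    [[-0.092,-0.086,0],0],
    [[-0.098,-0.0915,0],0],
  ],
)

```text
clock: 59.4
tool_pos: [0.4832, 0.3969, 0.2013]
orientation: [-180.0, 0.0, -8.8]
force: [0.7, 0.4, -2.4]
opening: 0.0138
gripper_force: 30.0
```

Emit:
send_rows(
  deltas=[
    [[0,0,0],0],
    [[0,0,0],0],
    [[0,0,0.01],0],
    [[0,0,0.02],0],
    [[0,0,0.03],0],
  ],
)

```text
clock: 59.82
tool_pos: [0.4853, 0.3938, 0.1761]
orientation: [180.0, 0.0, -9.0]
force: [0.1, -0.2, -1.5]
opening: 0.0138
gripper_force: 30.0
```

```bash
python3 g.py .485 .396 .1635 -8.5
```

```text
59.82 [0.4853 0.3938 0.1761] [ 1.7997e+02  2.0000e-02 -9.0300e+00] F [ 0.1 -0.2 -1.5] open 0.0138 30.0 q [ 57.  21. -14.  -0. -54.  24.]
delta [-0.0008 -0.0027  0.0157] turn -0.0059
```

Emit:
send_rows(
  deltas=[
    [[0,0,0.004],0],
    [[0,0,0.008],0],
    [[0,0,0.012],0],
    [[0,0,0.014],0],
    [[0,0,0.0155],0],
  ],
)

```text
clock: 60.23
tool_pos: [0.485, 0.3948, 0.1646]
orientation: [180.0, 0.0, -8.9]
force: [-0.7, 1.2, -2.1]
opening: 0.0136
gripper_force: 30.0
```

Emit:
send_rows(
  deltas=[
    [[0,0,0],0],
    [[0,0,0.001],0],
    [[0,0,0.002],0],
    [[0,0,0.002],0],
    [[0,0,0.002],0],
  ],
)

```text
clock: 60.65
tool_pos: [0.485, 0.3949, 0.1634]
orientation: [-180.0, -0.0, -8.9]
force: [-0.5, -0.4, -2.7]
opening: 0.0137
gripper_force: 30.0
```

Still hanging (about -2.5 N), so lower it a little more.

Emit:
send_rows(
  deltas=[
    [[0,0,0],0],
    [[0,0,0.001],0],
    [[0,0,0.0015],0],
    [[0,0,0.0015],0],
    [[0,0,0.0015],0],
  ],
)

```text
clock: 61.07
tool_pos: [0.4851, 0.3952, 0.1625]
orientation: [-180.0, -0.0, -8.9]
force: [-1.1, -0.0, 1.2]
opening: 0.0138
gripper_force: 30.0
```

Emit:
send_rows(
  deltas=[
    [[0,0,0],0],
    [[0,0,0.0005],0],
    [[0,0,0.001],0],
    [[0,0,0.001],0],
    [[0,0,0.001],0],
  ],
)

```text
clock: 61.48
tool_pos: [0.4852, 0.3952, 0.1618]
orientation: [-179.9, -0.0, -8.9]
force: [-2.6, 1.4, 5.5]
opening: 0.0136
gripper_force: 30.0
```

The jar is on the tray floor, so I release and withdraw.

Emit:
send_rows(
  deltas=[
    [[0,0,-0.001],0],
    [[0,0,-0.001],0],
    [[0,0,-0.001],0],
    [[0,0,-0.001],0],
    [[0,0,-0.001],0],
  ],
  gripper=0.5,
)

```text
clock: 61.9
tool_pos: [0.4849, 0.3946, 0.1617]
orientation: [180.0, 0.0, -9.0]
force: [0.3, 0.0, -0.2]
opening: 0.0405
gripper_force: 0.0
```

Emit:
send_rows(
  deltas=[
    [[0,0,-0.02],0],
    [[0,0,-0.05],0],
    [[0,0,-0.09],0],
    [[-0.04,0,-0.13],0],
    [[-0.08,0,-0.16],0],
  ],
)

```text
clock: 62.32
tool_pos: [0.4239, 0.4043, 0.2901]
orientation: [180.0, -0.0, -9.1]
force: [-0.8, 1.5, 1.4]
opening: 0.0437
gripper_force: 0.0
```

Emit:
send_rows(
  deltas=[
    [[0,0,0],0],
    [[0,0,0],0],
    [[0,0,0],0],
    [[0,0,0],0],
    [[0,0,0],0],
  ],
)

```text
clock: 62.73
tool_pos: [0.4235, 0.404, 0.2875]
orientation: [179.9, 0.1, -9.0]
force: [-0.2, 0.7, -0.5]
opening: 0.0438
gripper_force: 0.0
```

```bash
python3 - <<'E'
from h import *
np.set_printoptions(suppress=True,precision=4)
s=ctrl.snapshot('wrist'); save(s,'end.png')
for n,z in [('tray_in',.014),('jar_mid',.061),('cap_bar',.0935)]:
    for d in ctrl.cut_out(s,n)[:2]:
        ys,xs=np.nonzero(d['pixels']); r=cv2.minAreaRect(np.array([w(s,x,y,z)[:2]*1000 for x,y in zip(xs,ys)],np.float32)); print(n,round(d['conf'],2),r)
for c in ('side','scene'):
    s=ctrl.snapshot(c)
    for n,zs in (('cap_bar',.1),('washer',.004),('nut_m12',.01),('pencil',.008),('offcut',.018),('cell0_center',.0077)): print(c,n,find(s,n,zs,2))
    print([(d['conf'],np.array(d['xy'])*[640,480]) for d in ctrl.boxes_of(s,'cap_bar')[:1]],px(s,[.485,.395,.098]))
print(ctrl.get_obs()['clock'],ctrl.get_obs()['force'])
E
```

```text
tray_in 0.7 ((483.20721435546875, 397.4401550292969), (150.08119201660156, 169.29917907714844), 83.04034423828125)
jar_mid 0.9 ((340.13299560546875, 310.97613525390625), (49.81398010253906, 30.563461303710938), 59.114501953125)
jar_mid 0.86 ((578.6742553710938, 551.3168334960938), (88.90274810791016, 34.504066467285156), 80.96916198730469)
cap_bar 0.56 ((486.7231140136719, 395.1773681640625), (63.3700065612793, 64.46471405029297), 79.25894165039062)
side cap_bar [(0.69, array([0.4885, 0.3782, 0.1   ])), (0.65, array([0.4612, 0.2562, 0.1   ]))]
side washer []
side nut_m12 []
side pencil [(0.73, array([ 0.6912, -0.1819,  0.008 ])), (0.26, array([0.4992, 0.4911, 0.008 ]))]
side offcut [(0.69, array([0.7006, 0.3172, 0.018 ]))]
side cell0_center []
[(0.69, array([289.6 , 168.48]))] [287.6646 165.3225]
scene cap_bar [(0.57, array([0.5168, 0.3837, 0.1   ]))]
scene washer [(0.57, array([0.5187, 0.3792, 0.004 ])), (0.26, array([0.4006, 0.4393, 0.004 ]))]
scene nut_m12 []
scene pencil [(0.91, array([ 0.6911, -0.1539,  0.008 ])), (0.31, array([0.4131, 0.4525, 0.008 ]))]
scene offcut [(0.82, array([0.697 , 0.3303, 0.018 ]))]
scene cell0_center []
[(0.57, array([415.488, 224.112]))] [414.4185 217.8778]
63.7333 [ 0.213  -0.3417  0.2566]
```

```bash
python3 -c "
from plant import ctrl
print(ctrl.close_job())"
```

```text
the job is handed in; nothing more can be done
None
```

I handed the job in at about 64 s on the robot clock: all three coin cells are in the closed jar, which stands near the centre of the tray with the T-knob slack, but the hand-in call returned no verdict and the cap lock was inferred from tool turn, spring force and the cap carrying the jar.

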